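Fetch the red pencil tin from low in the stack

TASK

Get the red pencil tin out of the stack and lay it on the sloping wooden rest, flat on the board, lengthwise and midway across it, with its lower long side against the two stops. To reach it, lift off the blue and then the yellow tin, one at a time, setting each flat on the desk; when the red one is in place, put the yellow back squarely on the green and the blue squarely on the yellow. Keep hold of every tin until it is down rather than dropping it, keep the lids up, leave the green tin where it stands, and do not disturb the ink jar, toy car or brush pot.

Things in the scene. Friction and masses are not known exactly. Their poses are not given: they have to be found in the camera images.
- tin_blue_c (a point): Centre (half-way up, 18 mm above its underside) of the blue pencil tin, top of the stack of four at the start. A closed flat rectangular tin of plain blue paint with a white striped picture panel on the lid, 50 (x) x 140 (y) x 36 (z) mm, 150 to 310 g, smooth plain sides and flat top and bottom; x across its short side, y along its length, z up through the lid. It is gripped across its 50 mm width.
- tin_yellow_c (a point): Centre (half-way up, 18 mm above its underside) of the yellow pencil tin, second from the top. A closed flat rectangular tin of plain yellow paint with a white striped picture panel on the lid, 50 (x) x 140 (y) x 36 (z) mm, 150 to 310 g, smooth plain sides and flat top and bottom; x across its short side, y along its length, z up through the lid. It is gripped across its 50 mm width.
- tin_red_c (a point): Centre (half-way up, 18 mm above its underside) of the red pencil tin, third from the top, the one wanted. A closed flat rectangular tin of plain red paint with a white striped picture panel on the lid, 50 (x) x 140 (y) x 36 (z) mm, 150 to 310 g, smooth plain sides and flat top and bottom; x across its short side, y along its length, z up through the lid. It is gripped across its 50 mm width.
- tin_green_c (a point): Centre (half-way up, 18 mm above its underside) of the green pencil tin, bottom of the stack, standing on the desk; it stays there. A closed flat rectangular tin of plain green paint with a white striped picture panel on the lid, 50 (x) x 140 (y) x 36 (z) mm, 150 to 310 g, smooth plain sides and flat top and bottom; x across its short side, y along its length, z up through the lid. It is gripped across its 50 mm width.
- slope: Board of the sloping wooden rest, fixed, tilted 30 deg, low edge towards the robot. Origin on its upper surface, midway across, at the stops' uphill faces, 42 mm above the desk; x up the slope (away from the robot), y across it to the left, z out of the surface. The surface runs from 10 mm below to 115 mm above the origin along x, 180 mm wide.
- rest_home (a point): Where the red tin's centre comes when it lies home on the board: x 25, y 0, z 18 mm in the board's frame, same axes (tin's length along y). The two dark stops, 14 mm high above the board, stand downhill of it, 10 mm thick, at y -90 to -45 and +45 to +90 mm, leaving a 90 mm gap between them for a finger.
- ink: Bystander: amber glass ink jar with a black cap, 52 mm across, 62 mm high; origin under its centre.
- car: Bystander: yellow toy car, about 72 x 42 x 40 mm high; origin under its centre, x along its length.
- brushes: Bystander: blue pot 64 mm across and 85 mm high with brushes standing up to 145 mm; origin under its centre.
Things that resemble listed ones, but are neither listed nor needed, are in the scene too. What is shaped like the part that bears tin_red_c but purple or turquoise is not meant.

How it is judged:
By the outcome, as a careful person would: the job done as asked, in the order asked, and still so for the second after the job is handed in, with the robot touching nothing.
It also fails if it takes over 72 s, if anything falls off the work surface, if the arm or the gripper's body presses on something with over 40 N, if the wrist force passes 120 N, or if a joint passes its speed limit or range.

ROBOT

A 7-joint arm with a two-finger parallel gripper is mounted at the origin on the work surface. World frame = base frame: x ahead of the robot, y to its left, z up, the work surface at z = 0. Lengths are in m, angles in degrees, forces in N, time in s.
With the tool pointing down it reaches from about 0.425 to 0.95 m from the base axis. Payload 4.7 kg.
Tool frame: the origin (TCP) lies midway between the tips of the shut fingers; the grasp point (between the pads) lies 19 mm behind it (ctrl.grasp_offset is the distance from the TCP to the grasp point, in m); z points along the fingers, y is the line along which they close (so a half turn about z gives the same grasp; the last joint's range is limited). The gripper opens to 85 mm and grips with 20 to 120 N. Pads are 22 mm wide; open, the fingers measure 114 mm over their backs; the gripper's body (76 mm by 85 mm) begins 54 mm behind the grasp point. The pads swing forward as they close: fully open they stand 13 mm farther back than shut.
Start: joints at [-72.244, 26.849, -2.785, 87.806, 1.381, 65.374, -4.715], TCP at [0.224, 0.637, 0.201] pointing down, gripper open.
Joint ranges: [-148.3, 148.3], [-19.14, 114.17], [-79.39, 73.82], [5.75, 140.21], [-59.74, 239.74], [12.07, 113.84], [-152.46, 152.46]. Speed limits (degrees/s): [147.25, 147.25, 180, 180, 180, 180, 180].

INTERFACE

Orientations are given as a 3x3 rotation matrix whose columns are the frame's x, y, z axes.
In Python, from workcell import ctrl gives the robot as it stands.
- The arm moves only by the shell command python3 -m handwheel 'ROWS' [FORCE]. ROWS is JSON, one flat list of numbers, 7 for each row, row after row: the finger opening in m, from 0 to 0.0854, then the shift along the world's x, y, z in m, then the turn, a rotation vector about the world's x, y, z in rad. In form: [jaw, dx, dy, dz, ax, ay, az, jaw, dx, dy, dz, ax, ay, az, ...]. A call has exactly 8 rows; each row is the pose to reach, as a shift and turn from the pose commanded when the call began; what a row does not reach only later rows make up. A row lasts 1/10 s, in which the tool goes at most 50 mm and 8.59 degrees, less where a joint would pass 70% of its speed; a pose out of reach is approached as far as the arm can. A call with a gripper value outside its range is refused whole. The fingers move at their own pace and stop on an object; FORCE is the grip in N (left out, the last holds). Time passes only in rows, so rows that repeat a pose let the fingers close, or fill a call up. It gives the time, the measured TCP pose, the force, the opening and the grip force at its end, in the units of the state.
- ctrl.get_obs(): the state, without advancing time (a new reading comes with each control period).
- ctrl.get_image(name): name is "side" or "top" or "wrist"; returns the picture (384x512x3 uint8, red, green, blue); there is no depth.
- ctrl.calibration(name): a dict with "fx", "fy", "cx", "cy" (pixels), "cam_to_world" (4x4, takes a point from camera to world coordinates); the wrist camera has in their place "tool_from_camera" (4x4, takes a point from camera to tool coordinates, whose origin is the TCP and whose axes are the flange's). Camera axes: x right, y down, z forward; pixel columns grow to the right and rows downward; lengths in m; the calibration is good to about 2 mm. The wrist camera is an equidistant fisheye: a pixel r from the principal point sees the ray r / f radians off the axis. A picture is of the moment at which its call begins: read the wrist's pose just before it. calibration takes no time and is no camera call.
- ctrl.sign_off(): hands the job in; it is judged then, once.
Trained networks look in the newest picture that a camera, given by its name, has taken for a name from the list of things; names that differ only in an ending like _2 or _b are one class to them, and where a whole thing is asked for, a point or a joint stands for the part that bears it (a point fixed in the world has none). Each returns a list of dicts, best first, with "p" (0 to 1); they miss things now and then, are a little off and sometimes report something else, mostly with a low value. They report only what shows in the picture. A call takes as long as a camera call. They do not tell look-alikes from the thing itself.
- ctrl.cut_out(name, camera): "pixels" (384x512 bool, what is visible of it) and "extent" ([centre column, centre row, width, height] in pixels, round what is visible of it).
- ctrl.pinpoint(name, camera): "at" ([column, row] in pixels: a listed point, or the origin of a listed thing).
The state is a dict: "t": time; "qpos": joint angles; "qvel": joint speeds; "joint_efforts": joint torques, N m; "tcp_pos": TCP position; "ee_rot": TCP orientation; "contact_force": force on the tool from outside, world axes, zero at the start; "wrist_torque": the same for the moment, N m; "opening": finger opening in m; "grip_force": force on a finger pad.
Only numpy, scipy, OpenCV 4.12 (cv2) and the standard library are available. Lean on these libraries where they do the work, as an engineer would, in place of code of your own. Each camera call takes 0.05 s, during which the arm holds its last target. There are 200 camera calls.

## Working session

There is one attempt and no reset: what is moved stays moved. The work goes in short steps, Python scripts to look and compute and a shell command to move; the robot and the scene stay as the last step left them, time stands still between calls to the robot, and variables do not carry over. Pictures are saved under pics/ and viewed, at most 10 in all, crops included, and the job is handed in when it is done.

```bash
ls; mkdir -p pics; python3 - <<'E'
from workcell import ctrl
import cv2,numpy as np
o=ctrl.get_obs();print({k:np.round(v,3).tolist() for k,v in o.items()})
ims=[]
for n in ["side","top"]:
    im=ctrl.get_image(n);cv2.imwrite(f"pics/{n}0.png",im[...,::-1])
    c=ctrl.calibration(n);print(n,c["fx"],c["cx"],c["cy"],np.round(c["cam_to_world"],3).tolist())
    for k in ["tin_blue_c","tin_yellow_c","tin_red_c","tin_green_c","slope","rest_home","ink","car","brushes"]:
        print(k,[(np.round(d["at"],1).tolist(),round(d["p"],2)) for d in ctrl.pinpoint(k,n)[:3]])
E
```

```text
pics
{'t': 0.0, 'qpos': [-72.246, 26.898, -2.785, 87.874, 1.382, 65.373, -4.716], 'qvel': [-0.06, -0.086, 0.047, -0.019, 0.078, 0.006, -0.022], 'joint_efforts': [-0.0, -51.029, -0.047, -23.772, 0.011, 0.007, -0.0], 'tcp_pos': [0.224, 0.636, 0.2], 'ee_rot': [[-0.943, 0.332, -0.001], [0.332, 0.943, -0.002], [-0.0, -0.002, -1.0]], 'contact_force': [0.61, -0.13, -0.888], 'wrist_torque': [0.023, 0.012, -0.019], 'grip_force': 0.0, 'opening': 0.086}
side 445.15215002584404 253.5141248647069 193.66767259472377 [[0.868, -0.379, 0.321, 0.221], [-0.497, -0.649, 0.576, -0.719], [-0.01, -0.66, -0.752, 1.033], [0.0, 0.0, 0.0, 1.0]]
tin_blue_c [([207.4, 147.5], 0.61)]
tin_yellow_c [([208.4, 158.4], 0.73)]
tin_red_c [([161.1, 179.7], 0.95), ([264.7, 164.7], 0.86), ([208.8, 166.2], 0.52)]
tin_green_c [([209.0, 172.4], 0.67)]
slope [([270.7, 288.8], 0.62)]
rest_home [([271.9, 284.0], 0.96)]
ink [([295.8, 201.7], 0.72)]
car [([160.9, 146.9], 0.79)]
brushes [([328.6, 360.9], 0.84), ([208.7, 157.4], 0.27)]
top 384.9737765733527 257.2960248122351 194.5005388485925 [[0.0, -0.998, 0.066, 0.521], [-1.0, -0.0, -0.003, 0.028], [0.003, -0.066, -0.998, 1.437], [0.0, 0.0, 0.0, 1.0]]
tin_blue_c [([204.6, 202.3], 0.96)]
tin_yellow_c [([205.4, 201.9], 0.58)]
tin_red_c [([224.1, 159.2], 0.74), ([193.2, 239.9], 0.64)]
tin_green_c [([385.9, 209.2], 0.45)]
slope [([335.3, 219.4], 0.63)]
rest_home [([336.3, 216.3], 0.72)]
ink [([270.8, 154.4], 0.54)]
car [([145.8, 225.6], 0.5)]
brushes [([384.8, 209.1], 0.56)]
```

View pics/side0.png

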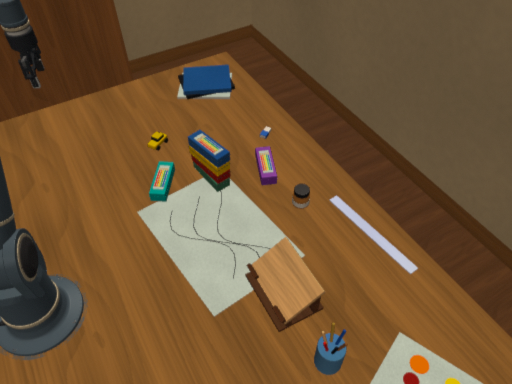

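View pics/top0.png

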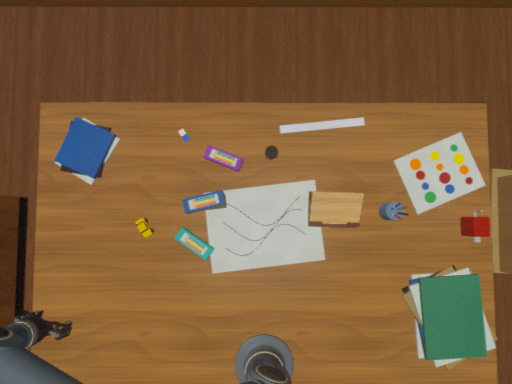

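The side view shows the blue/yellow/red/green stack at about (208,160), between turquoise (161,180) and purple (265,165) look-alikes. The rest is at (285,285) with the brush pot at (329,355). From above, the stack is at (204,202) and the rest at (336,208).

```bash
cat > h.py <<'E'
import numpy as np,cv2
from workcell import ctrl
def onz(cam,px,z):
    c=ctrl.calibration(cam);M=np.array(c["cam_to_world"])
    px=np.atleast_2d(px).astype(float)
    d=np.c_[(px[:,0]-c["cx"])/c["fx"],(px[:,1]-c["cy"])/c["fy"],np.ones(len(px))]@M[:3,:3].T
    return M[:3,3]+d*((z-M[2,3])/d[:,2])[:,None]
E
python3 - <<'E'
from h import *
for cam,k,px,z in [("top","blue",(204.6,202.3),.126),("side","blue",(207.4,147.5),.126),("side","yellow",(208.4,158.4),.09),("side","red",(208.8,166.2),.054),("side","green",(209,172.4),.018),("top","turq",(193.2,239.9),.018),("top","purp",(224.1,159.2),.018),
 ("top","slope",(335.3,219.4),.042),("side","slope",(270.7,288.8),.042),("top","home",(336.3,216.3),.07),("side","home",(271.9,284),.07),("top","ink",(270.8,154.4),0),("top","car",(145.8,225.6),0),("top","br",(384.8,209.1),0),("side","br",(328.6,360.9),0)]:
    print(cam,k,onz(cam,px,z).round(4)[0])
def rect(cam,m,z):
    p=np.argwhere(m)[:,::-1]; w=onz(cam,p,z)[:,:2].astype(np.float32)
    r=cv2.minAreaRect(w);b=cv2.boxPoints(r);e=max((b[1]-b[0],b[2]-b[1]),key=np.linalg.norm)
    return np.round(r[0],4),np.round(r[1],4),round(np.degrees(np.arctan2(e[1],e[0]))%180,1)
for cam in["top","side"]:
    d=ctrl.cut_out("tin_blue_c",cam)
    if d:print(cam,"blue",d[0]["extent"],rect(cam,d[0]["pixels"],.144))
    d=ctrl.cut_out("slope",cam)
    if d:
        m=d[0]["pixels"];print(cam,"slope",d[0]["extent"])
        if cam=="top":print(rect(cam,m,.07))
a=cv2.imread("pics/top0.png")[180:235,170:380];b=cv2.imread("pics/side0.png")[120:335,150:345]
a=cv2.resize(a,None,fx=3.5,fy=3.5,interpolation=2);b=cv2.resize(b,None,fx=1.8,fy=1.8,interpolation=2)
c=np.zeros((a.shape[0]+b.shape[0],max(a.shape[1],b.shape[1]),3),np.uint8);c[:a.shape[0],:a.shape[1]]=a;c[a.shape[0]:,:b.shape[1]]=b
cv2.imwrite("pics/crop.png",c)
E
```

```text
top blue [0.5812 0.2035 0.126 ]
side blue [0.5812 0.2043 0.126 ]
side yellow [0.5769 0.1957 0.09  ]
side red [0.5764 0.1989 0.054 ]
side green [0.5779 0.2074 0.018 ]
top turq [0.4482 0.2584 0.018 ]
top purp [0.7464 0.147  0.018 ]
top slope [ 0.5233 -0.2586  0.042 ]
side slope [ 0.5249 -0.2554  0.042 ]
top home [ 0.5342 -0.2565  0.07  ]
side home [ 0.5257 -0.2587  0.07  ]
top ink [ 0.7676 -0.0273  0.    ]
top car [0.5001 0.4381 0.    ]
top br [ 0.5617 -0.4527  0.    ]
side br [ 0.5566 -0.4631  0.    ]
top blue [203.6, 201.9, 44.1, 23.7] (array([0.5831, 0.2036]), array([0.0521, 0.1415]), np.float32(103.3))
top slope [338.2, 208.1, 55.3, 38.7]
(array([ 0.5629, -0.2559]), array([0.183 , 0.1205]), np.float32(87.1))
side blue [211.6, 146.9, 44.9, 37.2] (array([0.5763, 0.1856]), array([0.0681, 0.1639]), np.float32(102.9))
side slope [289.1, 280.0, 79.1, 86.0]
```

View pics/crop.png

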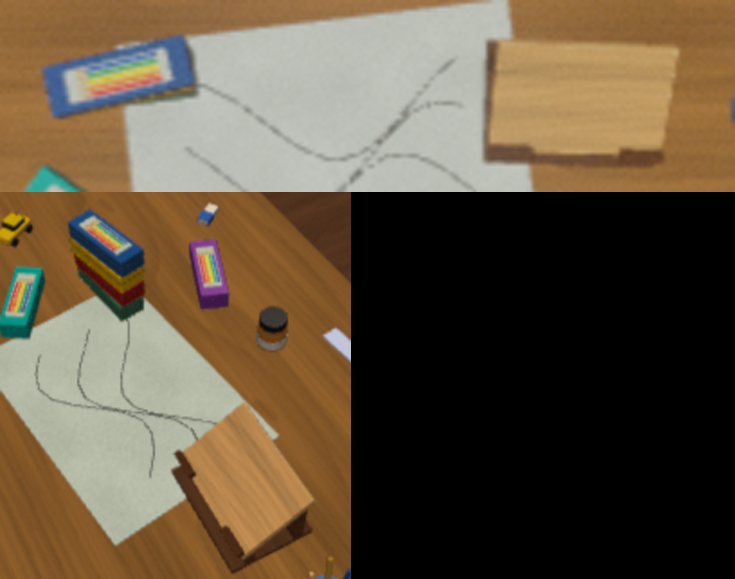

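Stack: blue at about (0.582, 0.2035), long axis at 103.3°. The top and side views agree on this. Rest origin is at about (0.524, -0.257), yaw about -2 to -3°. Next I move above the stack.

```bash
python3 -m handwheel '[0.0854,0.03,-0.036,0.005,0,0,-0.084, 0.0854,0.06,-0.072,0.01,0,0,-0.168, 0.0854,0.09,-0.108,0.015,0,0,-0.252, 0.0854,0.12,-0.144,0.02,0,0,-0.336, 0.0854,0.15,-0.18,0.025,0,0,-0.42, 0.0854,0.18,-0.216,0.03,0,0,-0.504, 0.0854,0.21,-0.252,0.035,0,0,-0.588, 0.0854,0.24,-0.288,0.04,0,0,-0.672]' 40
```

```text
t: 2.0
tcp_pos: [0.4653, 0.3471, 0.2415]
ee_rot: [[-0.528, 0.849, 0.001], [0.849, 0.528, 0.001], [0.0, 0.001, -1.0]]
contact_force: [0.6, 0.0, -0.3]
opening: 0.0851
grip_force: 0.0
```

```bash
python3 -m handwheel '[0.0854,0.03,-0.036,0.005,0,0,-0.084, 0.0854,0.06,-0.072,0.01,0,0,-0.168, 0.0854,0.09,-0.108,0.01,0,0,-0.25, 0.0854,0.11,-0.135,0.01,0,0,-0.31, 0.0854,0.118,-0.145,0.01,0,0,-0.33, 0.0854,0.118,-0.145,0.01,0,0,-0.33, 0.0854,0.118,-0.145,0.01,0,0,-0.33, 0.0854,0.118,-0.145,0.01,0,0,-0.33]'; cat >> h.py <<'E'
def wrist_onz(px,z,o):
    c=ctrl.calibration("wrist");T=np.array(c["tool_from_camera"])
    px=np.atleast_2d(px).astype(float)
    u=(px[:,0]-c["cx"])/c["fx"];v=(px[:,1]-c["cy"])/c["fy"];r=np.hypot(u,v)+1e-12
    d=np.c_[u/r*np.sin(r),v/r*np.sin(r),np.cos(r)]
    R=np.array(o["ee_rot"])
    d=d@T[:3,:3].T@R.T;p=np.array(o["tcp_pos"])+R@T[:3,3]
    return p+d*((z-p[2])/d[:,2])[:,None]
def rectw(w):
    r=cv2.minAreaRect(w[:,:2].astype(np.float32));b=cv2.boxPoints(r);e=max((b[1]-b[0],b[2]-b[1]),key=np.linalg.norm)
    return np.round(r[0],4),np.round(r[1],4),round(float(np.degrees(np.arctan2(e[1],e[0]))%180),1)
def look(names,fn=None):
    "names: {name: z of visible top}"
    o=ctrl.get_obs();im=ctrl.get_image("wrist")
    print("tcp",np.round(o["tcp_pos"],4),"yaw_y",round(float(np.degrees(np.arctan2(o["ee_rot"][1][1],o["ee_rot"][0][1]))),2),"t",round(o["t"],2))
    if fn:cv2.imwrite("pics/"+fn,im[...,::-1])
    for k,z in names.items():
        for d in ctrl.cut_out(k,"wrist")[:2]:
            m=d["pixels"];print(k,round(d["p"],2),np.round(d["extent"]),rectw(wrist_onz(np.argwhere(m)[:,::-1],z,o)))
        for d in ctrl.pinpoint(k,"wrist")[:2]:print("  pin",np.round(d["at"],1),round(d["p"],2),wrist_onz(d["at"],z-.018,o).round(4)[0])
    return o,im
E
python3 -c "
from h import *
look({'tin_blue_c':.144},'w1.png')"
```

```text
t: 2.8
tcp_pos: [0.581, 0.2064, 0.2508]
ee_rot: [[-0.232, 0.973, -0.001], [0.973, 0.232, 0.001], [0.001, -0.001, -1.0]]
contact_force: [-0.2, 0.9, 0.4]
opening: 0.0859
grip_force: 0.0
tcp [0.581  0.2064 0.2508] yaw_y 13.44 t 2.8
tin_blue_c 0.86 [261. 178.  51. 135.] (array([0.5842, 0.2047]), array([0.0494, 0.1384]), 103.4)
  pin [263.  177.2] 0.92 [0.588  0.2049 0.126 ]
```

View pics/w1.png

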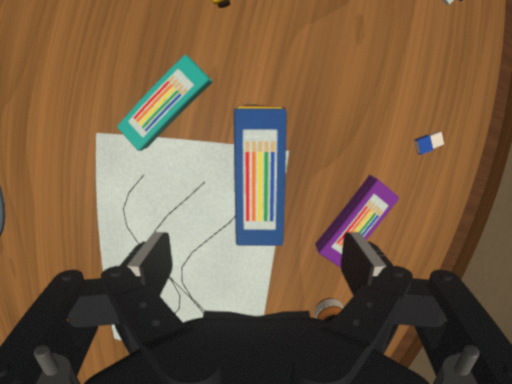

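Blue is at pixel (261,178), centred in the wrist view and aligned with the jaws. The yellow below it peeks out slightly at the top edge.

```bash
python3 -m handwheel '[0.0854,0.003,-0.002,-0.035,0,0,0, 0.0854,0.003,-0.002,-0.075,0,0,0, 0.0854,0.003,-0.002,-0.115,0,0,0, 0.0854,0.003,-0.002,-0.141,0,0,0, 0.0854,0.003,-0.002,-0.141,0,0,0, 0.045,0.003,-0.002,-0.141,0,0,0, 0.045,0.003,-0.002,-0.141,0,0,0, 0.045,0.003,-0.002,-0.141,0,0,0]' 50
```

```text
t: 3.75
tcp_pos: [0.5866, 0.2022, 0.112]
ee_rot: [[-0.228, 0.974, 0.003], [0.974, 0.228, 0.002], [0.001, 0.004, -1.0]]
contact_force: [0.1, -0.4, -0.3]
opening: 0.0455
grip_force: 0.0
```

```bash
python3 - <<'E'
from h import *
look({'tin_blue_c':.144},'w2.png')
s=ctrl.get_image("side")[90:210,140:300,::-1];cv2.imwrite("pics/s2.png",cv2.resize(s,None,fx=4,fy=4,interpolation=2))
o=ctrl.get_obs();print(o["opening"],o["grip_force"])
E
```

```text
tcp [0.5866 0.2022 0.112 ] yaw_y 13.19 t 3.75
tin_blue_c 0.92 [255. 204. 100. 217.] (array([0.5822, 0.2124]), array([0.0504, 0.1245]), 103.1)
  pin [254.  221.8] 0.94 [0.5846 0.2037 0.126 ]
0.045384779606675994 2.6329939701827243
```

View pics/s2.png

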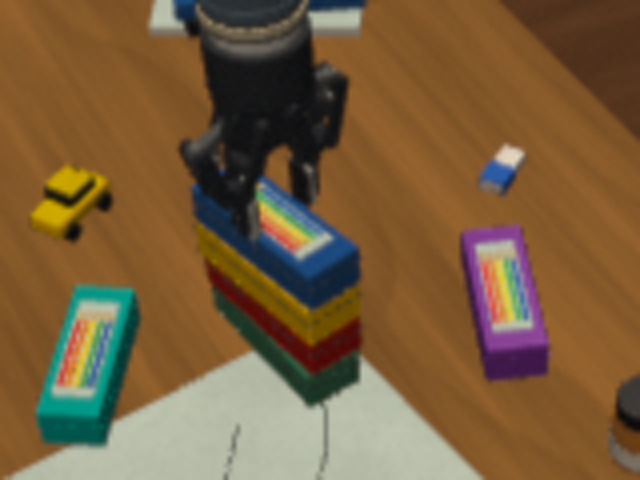

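The fingers straddle blue, but the opening reads a few mm small against the tin's 50 mm. I'll command a full close to build the squeeze.

```bash
python3 -m handwheel '[0,0,0,0,0,0,0, 0,0,0,0,0,0,0, 0,0,0,0.003,0,0,0, 0,0,0,0.01,0,0,0, 0,0,0,0.02,0,0,0, 0,0,0,0.035,0,0,0, 0,0,0,0.05,0,0,0, 0,0,0,0.06,0,0,0]' 50
```

```text
t: 4.75
tcp_pos: [0.5859, 0.202, 0.1717]
ee_rot: [[-0.228, 0.974, 0.002], [0.974, 0.228, 0.001], [0.0, 0.002, -1.0]]
contact_force: [0.3, -0.3, -0.5]
opening: 0.0003
grip_force: 0.0
```

```bash
python3 - <<'E'
from h import *
look({'tin_blue_c':.144})
s=ctrl.get_image("side")[90:210,140:300,::-1]
w=cv2.imread("pics/w2.png")
a=cv2.resize(s,(400,300),interpolation=2);b=cv2.resize(w,(400,300))
w=ctrl.get_image("wrist")[...,::-1]
cv2.imwrite("pics/s3.png",np.vstack([np.hstack([a,b]),np.hstack([cv2.resize(w,(400,300)),a*0])]))
E
```

```text
tcp [0.5859 0.202  0.1717] yaw_y 13.19 t 4.75
tin_blue_c 0.92 [273. 183.  70. 159.] (array([0.5933, 0.2141]), array([0.0503, 0.1229]), 103.4)
  pin [272.  194.4] 0.6 [0.5972 0.2058 0.126 ]
```

View pics/s3.png

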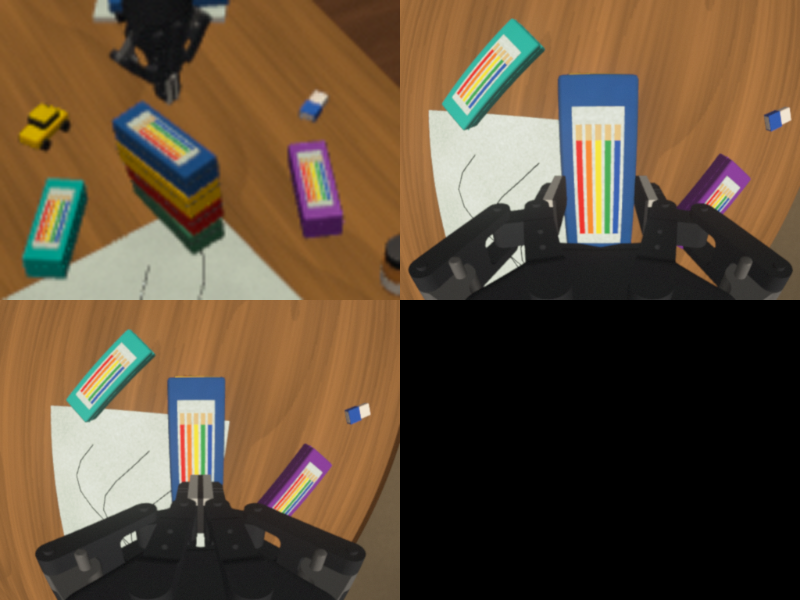

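```bash
python3 - <<'E'
from h import *
print(ctrl.grasp_offset)
o=ctrl.get_obs();p=np.array(o["tcp_pos"])
def proj(cam,p):
    c=ctrl.calibration(cam);M=np.linalg.inv(np.array(c["cam_to_world"]));q=M[:3,:3]@p+M[:3,3]
    return np.round([c["fx"]*q[0]/q[2]+c["cx"],c["fy"]*q[1]/q[2]+c["cy"]],1)
for dz in(0,.02,.04):print(dz,proj("side",p+[0,0,dz]),proj("top",p+[0,0,dz]))
c=ctrl.calibration("wrist");T=np.array(c["tool_from_camera"]);print(T.round(3).tolist(),c["fx"],c["cx"],c["cy"])
q=np.linalg.inv(T)@[0,0,0,1];th=np.arctan2(np.hypot(*q[:2]),q[2]);print("tcp in wrist px",c["cx"]+c["fx"]*th*q[0]/np.hypot(*q[:2]),c["cy"]+c["fy"]*th*q[1]/np.hypot(*q[:2]))
for cam in("side","top"):
    im=ctrl.get_image(cam)
    for k in("tin_blue_c","tin_yellow_c","tin_green_c"):print(cam,k,[(np.round(d["at"],1),round(d["p"],2)) for d in ctrl.pinpoint(k,cam)[:2]])
    for k in("tin_blue_c",):
        for d in ctrl.cut_out(k,cam)[:1]:print(d["extent"])
    if cam=="side":cv2.imwrite("pics/s4.png",cv2.resize(im[100:200,170:250,::-1],None,fx=6,fy=6,interpolation=2))
E
```

```text
0.0187
0 [207.6 136.6] [203.4 200.6]
0.02 [207.  131.4] [202.6 200.3]
0.04 [206.4 126. ] [201.7 200. ]
[[0.001, -0.965, -0.261, 0.065], [1.0, 0.001, -0.001, -0.0], [0.001, -0.261, 0.965, -0.175], [0.0, 0.0, 0.0, 1.0]] 297.3186396354542 256.141064174163 189.10711264528933
tcp in wrist px 256.7124512271436 216.43674361694448
side tin_blue_c [(array([210.7, 146.9]), 0.74)]
side tin_yellow_c [(array([213.2, 154.1]), 0.52)]
side tin_green_c [(array([211.8, 169.1]), 0.65)]
[211.5, 146.9, 43.6, 35.5]
top tin_blue_c [(array([205.5, 199.9]), 0.73), (array([144.3, 223.3]), 0.5)]
top tin_yellow_c [(array([335.1, 220.7]), 0.36)]
top tin_green_c []
[214.4, 198.6, 15.9, 22.6]
```

View pics/s4.png

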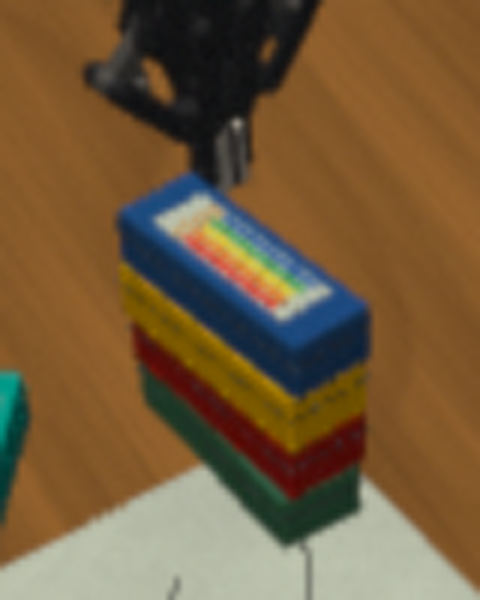

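The shut fingertips show at about (209,131) in the side view, where the stated TCP projects to (208,137). The wrist view agrees, so the real tips sit about 20 mm behind the TCP. At that height the pads closed just above blue's top edge. I'll rise, open and re-measure blue in case it was nudged.

```bash
python3 -m handwheel '[0.0854,0,0,0.02,0,0,0, 0.0854,0,0,0.05,0,0,0, 0.0854,0,0,0.07,0,0,0, 0.0854,0,0,0.08,0,0,0, 0.0854,0,0,0.08,0,0,0, 0.0854,0,0,0.08,0,0,0, 0.0854,0,0,0.08,0,0,0, 0.0854,0,0,0.08,0,0,0]' 60
cat >> h.py <<'E'
H={"blue":(100,125),"yellow":(20,30),"red":(172,6),"green":(70,90)}
def color_rect(im,o,col,z,win=(100,10,420,260)):
    "largest blob of hue, in wrist picture window; rect of it on plane z"
    h=cv2.cvtColor(im,cv2.COLOR_RGB2HSV);a,b=H[col]
    k=((h[...,0]>=a)&(h[...,0]<=b)) if a<b else ((h[...,0]>=a)|(h[...,0]<=b))
    m=(k&(h[...,1]>110)&(h[...,2]>30)).astype(np.uint8)
    w=np.zeros_like(m);w[win[1]:win[3],win[0]:win[2]]=1;m*=w
    m=cv2.morphologyEx(m,cv2.MORPH_OPEN,np.ones((3,3)))
    n,l,s,c=cv2.connectedComponentsWithStats(m);i=1+np.argmax(s[1:,4])
    print(col,s[i],rectw(wrist_onz(np.argwhere(l==i)[:,::-1],z,o)))
E
python3 - <<'E'
from h import *
o,im=look({'tin_blue_c':.144},'w5.png')
color_rect(im,o,"blue",.144)
E
```

```text
t: 6.3
tcp_pos: [0.5847, 0.2015, 0.2487]
ee_rot: [[-0.228, 0.974, -0.002], [0.974, 0.228, -0.001], [-0.0, -0.002, -1.0]]
contact_force: [-0.1, -0.4, -0.9]
opening: 0.0853
grip_force: 0.0
tcp [0.5847 0.2015 0.2487] yaw_y 13.18 t 6.3
tin_blue_c 0.6 [257. 173.  51. 136.] (array([0.5846, 0.2045]), array([0.0514, 0.1408]), 103.7)
  pin [260.3 171. ] 0.96 [0.5872 0.2058 0.126 ]
blue [ 232  104   52  136 2983] (array([0.5843, 0.2051]), array([0.0477, 0.1352]), 103.2)
```

Blue has not moved: (0.5845, 0.2048). I descend lower this time.

```bash
python3 -m handwheel '[0.0854,0,0.003,-0.04,0,0,0, 0.0854,0,0.003,-0.08,0,0,0, 0.0854,0,0.003,-0.125,0,0,0, 0.0854,0,0.003,-0.159,0,0,0, 0,0,0.003,-0.159,0,0,0, 0,0,0.003,-0.159,0,0,0, 0,0,0.003,-0.159,0,0,0, 0,0,0.003,-0.159,0,0,0]' 60
```

```text
t: 7.25
tcp_pos: [0.5868, 0.2051, 0.0932]
ee_rot: [[-0.228, 0.974, 0.004], [0.974, 0.228, 0.002], [0.001, 0.004, -1.0]]
contact_force: [1.9, -0.9, 2.2]
opening: 0.0486
grip_force: 63.2
```

```bash
python3 -m handwheel '[0,0,0,0.005,0,0,0, 0,0,0,0.015,0,0,0, 0,0,0,0.03,0,0,0, 0,0,0,0.045,0,0,0, 0,0.01,0.008,0.055,0,0,0, 0,0.03,0.024,0.06,0,0,0, 0,0.055,0.044,0.06,0,0,0, 0,0.08,0.065,0.06,0,0,0]'
```

```text
t: 8.05
tcp_pos: [0.6666, 0.2703, 0.1532]
ee_rot: [[-0.228, 0.974, 0.002], [0.974, 0.228, 0.001], [0.001, 0.002, -1.0]]
contact_force: [0.6, 0.5, -2.3]
opening: 0.0491
grip_force: 62.6
```

```bash
python3 -m handwheel '[0,0.025,0.02,-0.005,0,0,0, 0,0.048,0.039,-0.02,0,0,0, 0,0.065,0.053,-0.05,0,0,0, 0,0.073,0.06,-0.085,0,0,0, 0,0.073,0.06,-0.12,0,0,0, 0,0.073,0.06,-0.145,0,0,0, 0,0.073,0.06,-0.155,0,0,0, 0,0.073,0.06,-0.155,0,0,0]'
```

```text
t: 8.85
tcp_pos: [0.7375, 0.3295, -0.0051]
ee_rot: [[-0.228, 0.974, -0.002], [0.974, 0.228, -0.001], [-0.001, -0.002, -1.0]]
contact_force: [-0.0, -0.5, -2.3]
opening: 0.0488
grip_force: 62.7
```

```bash
python3 -m handwheel '[0,0,0,-0.004,0,0,0, 0,0,0,-0.007,0,0,0, 0,0,0,-0.009,0,0,0, 0,0,0,-0.01,0,0,0, 0,0,0,-0.01,0,0,0, 0,0,0,-0.01,0,0,0, 0,0,0,-0.01,0,0,0, 0,0,0,-0.01,0,0,0]'
```

```text
t: 9.65
tcp_pos: [0.7384, 0.3297, -0.014]
ee_rot: [[-0.228, 0.974, 0.0], [0.974, 0.228, 0.0], [0.0, 0.0, -1.0]]
contact_force: [0.6, 0.4, -3.3]
opening: 0.0488
grip_force: 62.7
```

```bash
python3 -m handwheel '[0,0,0,-0.001,0,0,0, 0,0,0,-0.002,0,0,0, 0,0,0,-0.002,0,0,0, 0,0,0,-0.003,0,0,0, 0,0,0,-0.003,0,0,0, 0,0,0,-0.003,0,0,0, 0,0,0,-0.003,0,0,0, 0,0,0,-0.003,0,0,0]'
```

```text
t: 10.45
tcp_pos: [0.7385, 0.3298, -0.0147]
ee_rot: [[-0.228, 0.974, 0.0], [0.974, 0.228, 0.001], [0.0, 0.0, -1.0]]
contact_force: [-4.3, -1.6, 8.8]
opening: 0.049
grip_force: 64.1
```

Blue is down on the desk (8.8 N contact). Release and lift.

```bash
python3 -m handwheel '[0.08,0,0,0.002,0,0,0, 0.08,0,0,0.002,0,0,0, 0.08,0,0,0.002,0,0,0, 0.08,0,0,0.03,0,0,0, 0.08,0,0,0.07,0,0,0, 0.08,-0.02,-0.015,0.11,0,0,0, 0.08,-0.05,-0.04,0.15,0,0,0, 0.08,-0.085,-0.07,0.18,0,0,0]'
```

```text
t: 11.25
tcp_pos: [0.6604, 0.2658, 0.1588]
ee_rot: [[-0.229, 0.973, 0.003], [0.973, 0.229, 0.001], [0.001, 0.003, -1.0]]
contact_force: [0.4, -0.1, -0.2]
opening: 0.0799
grip_force: 0.0
```

```bash
python3 -m handwheel '[0.08,-0.03,-0.025,0.02,0,0,0, 0.08,-0.055,-0.045,0.045,0,0,0, 0.08,-0.069,-0.056,0.06,0,0,0, 0.08,-0.069,-0.056,0.06,0,0,0, 0.08,-0.069,-0.056,0.06,0,0,0, 0.08,-0.069,-0.056,0.06,0,0,0, 0.08,-0.069,-0.056,0.06,0,0,0, 0.08,-0.069,-0.056,0.06,0,0,0]'
python3 - <<'E'
from h import *
o,im=look({'tin_yellow_c':.108},'w6.png')
color_rect(im,o,"yellow",.108)
ctrl.get_image("top")
for d in ctrl.cut_out("tin_blue_c","top")[:1]:print("blue top",rectw(onz("top",np.argwhere(d["pixels"])[:,::-1],.036)))
E
```

```text
t: 12.05
tcp_pos: [0.5911, 0.2099, 0.2156]
ee_rot: [[-0.229, 0.974, -0.001], [0.974, 0.229, -0.001], [-0.001, -0.002, -1.0]]
contact_force: [0.0, -1.1, -0.9]
opening: 0.0802
grip_force: 0.0
tcp [0.5911 0.2099 0.2156] yaw_y 13.22 t 12.05
tin_yellow_c 0.95 [249. 175.  53. 140.] (array([0.5834, 0.207 ]), array([0.052 , 0.1403]), 102.4)
  pin [247.5 170.6] 0.9 [0.581 0.211 0.09 ]
yellow [ 223  106   52  138 3510] (array([0.5828, 0.2076]), array([0.0497, 0.1393]), 102.9)
blue top (array([0.7353, 0.3278]), array([0.0539, 0.1418]), 104.2)
```

View pics/w6.png

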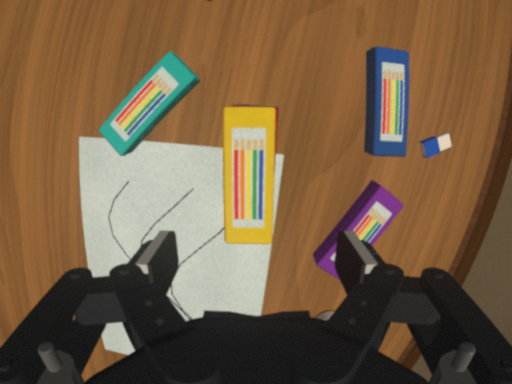

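Blue lies flat on the wood at (390,100), and yellow is exposed at (249,175). I grasp yellow.

```bash
python3 -m handwheel '[0.0854,-0.008,-0.003,-0.04,0,0,0, 0.0854,-0.008,-0.003,-0.08,0,0,0, 0.0854,-0.008,-0.003,-0.125,0,0,0, 0.0854,-0.008,-0.003,-0.158,0,0,0, 0,-0.008,-0.003,-0.158,0,0,0, 0,-0.008,-0.003,-0.158,0,0,0, 0,-0.008,-0.003,-0.158,0,0,0, 0,-0.008,-0.003,-0.158,0,0,0]' 60
```

```text
t: 13.1
tcp_pos: [0.5847, 0.207, 0.0612]
ee_rot: [[-0.228, 0.974, 0.004], [0.974, 0.228, 0.002], [0.001, 0.004, -1.0]]
contact_force: [-0.4, -0.5, 1.9]
opening: 0.0484
grip_force: 62.8
```

```bash
python3 -m handwheel '[0,0,0,0.005,0,0,0, 0,0,0,0.015,0,0,0, 0,0,0,0.03,0,0,0, 0,0,0,0.045,0,0,0, 0,0.003,0.01,0.055,0,0,0, 0,0.01,0.03,0.06,0,0,0, 0,0.018,0.055,0.06,0,0,0, 0,0.028,0.085,0.06,0,0,0]'
```

```text
t: 13.9
tcp_pos: [0.6118, 0.2924, 0.1203]
ee_rot: [[-0.227, 0.974, 0.001], [0.974, 0.227, 0.001], [0.0, 0.001, -1.0]]
contact_force: [0.5, 1.1, -2.1]
opening: 0.049
grip_force: 62.3
```

```bash
python3 -m handwheel '[0,0.01,0.03,-0.005,0,0,0, 0,0.02,0.06,-0.015,0,0,0, 0,0.03,0.09,-0.03,0,0,0, 0,0.036,0.108,-0.06,0,0,0, 0,0.036,0.108,-0.09,0,0,0, 0,0.036,0.108,-0.113,0,0,0, 0,0.036,0.108,-0.124,0,0,0, 0,0.036,0.108,-0.126,0,0,0]'
```

```text
t: 14.7
tcp_pos: [0.6461, 0.3996, -0.0085]
ee_rot: [[-0.228, 0.974, -0.002], [0.974, 0.228, -0.001], [-0.001, -0.002, -1.0]]
contact_force: [-0.0, 0.3, -2.8]
opening: 0.0487
grip_force: 62.4
```

```bash
python3 -m handwheel '[0,0,0,-0.002,0,0,0, 0,0,0,-0.003,0,0,0, 0,0,0,-0.004,0,0,0, 0,0,0,-0.005,0,0,0, 0,0,0,-0.005,0,0,0, 0,0,0,-0.006,0,0,0, 0,0,0,-0.006,0,0,0, 0,0,0,-0.006,0,0,0]'
```

```text
t: 15.5
tcp_pos: [0.6477, 0.3998, -0.0107]
ee_rot: [[-0.228, 0.974, 0.001], [0.974, 0.228, 0.001], [0.001, 0.002, -1.0]]
contact_force: [-2.8, -1.5, 7.9]
opening: 0.0483
grip_force: 63.5
```

```bash
python3 -m handwheel '[0.08,0,0,0.002,0,0,0, 0.08,0,0,0.002,0,0,0, 0.08,0,0,0.002,0,0,0, 0.08,0,0,0.03,0,0,0, 0.08,0,0,0.07,0,0,0, 0.08,-0.005,-0.015,0.11,0,0,0, 0.08,-0.018,-0.055,0.145,0,0,0, 0.08,-0.033,-0.1,0.17,0,0,0]'
```

```text
t: 16.3
tcp_pos: [0.6168, 0.3072, 0.1551]
ee_rot: [[-0.231, 0.973, 0.003], [0.973, 0.231, 0.002], [0.001, 0.003, -1.0]]
contact_force: [0.5, -0.9, 1.0]
opening: 0.0804
grip_force: 0.0
```

```bash
python3 -m handwheel '[0.08,-0.014,-0.04,0.01,0,0,0, 0.08,-0.027,-0.08,0.025,0,0,0, 0.08,-0.032,-0.095,0.03,0,0,0, 0.08,-0.032,-0.095,0.03,0,0,0, 0.08,-0.032,-0.095,0.03,0,0,0, 0.08,-0.032,-0.095,0.03,0,0,0, 0.08,-0.032,-0.095,0.03,0,0,0, 0.08,-0.032,-0.095,0.03,0,0,0]'
python3 - <<'E'
from h import *
o,im=look({'tin_red_c':.072},'w7.png')
color_rect(im,o,"red",.072)
color_rect(im,o,"green",.036)
ctrl.get_image("top")
for d in ctrl.cut_out("tin_yellow_c","top")[:1]:print("yel top",rectw(onz("top",np.argwhere(d["pixels"])[:,::-1],.036)))
E
```

```text
t: 17.1
tcp_pos: [0.5842, 0.2125, 0.1821]
ee_rot: [[-0.23, 0.973, -0.001], [0.973, 0.23, -0.0], [-0.0, -0.001, -1.0]]
contact_force: [-0.3, -0.4, -0.0]
opening: 0.0797
grip_force: 0.0
tcp [0.5842 0.2125 0.1821] yaw_y 13.28 t 17.1
tin_red_c 0.81 [144. 104. 108. 117.] (array([0.4543, 0.2551]), array([0.1276, 0.0505]), 55.5)
tin_red_c 0.56 [370. 239.  96.  99.] (array([0.7228, 0.1657]), array([0.1247, 0.0595]), 68.3)
  pin [369.4 240.7] 0.83 [0.7318 0.1654 0.054 ]
  pin [259.1 175.7] 0.78 [0.5871 0.2107 0.054 ]
red [ 231  109   56  136 3221] (array([0.5852, 0.2097]), array([0.0488, 0.1383]), 100.2)
green [ 100   50   98  112 2551] (array([0.4392, 0.2531]), array([0.1395, 0.0531]), 55.2)
yel top (array([0.6438, 0.3994]), array([0.0535, 0.139 ]), 101.8)
```

Red is exposed at (0.585, 0.210), turned about 3° relative to the tool. I turn with it and grasp.

```bash
python3 -m handwheel '[0.0854,0,-0.003,-0.04,0,0,-0.02, 0.0854,0,-0.003,-0.08,0,0,-0.05, 0.0854,0,-0.003,-0.125,0,0,-0.05, 0.0854,0,-0.003,-0.161,0,0,-0.05, 0,0,-0.003,-0.161,0,0,-0.05, 0,0,-0.003,-0.161,0,0,-0.05, 0,0,-0.003,-0.161,0,0,-0.05, 0,0,-0.003,-0.161,0,0,-0.05]' 60
```

```text
t: 18.15
tcp_pos: [0.5861, 0.2088, 0.0243]
ee_rot: [[-0.179, 0.984, 0.004], [0.984, 0.179, 0.002], [0.001, 0.004, -1.0]]
contact_force: [0.4, -0.6, 2.0]
opening: 0.0488
grip_force: 65.1
```

Red is gripped. While time stands still, I fit the rest's pose from the stored pictures by silhouette matching in both cameras.

```bash
cat > fit.py <<'E'
from h import *
from scipy.optimize import minimize
c30,s30=np.cos(np.pi/6),np.sin(np.pi/6)
def board(p):
    cy,sy=np.cos(p[2]),np.sin(p[2]);Z=np.array([[cy,-sy,0],[sy,cy,0],[0,0,1]])
    return Z@np.array([[c30,0,-s30],[0,1,0],[s30,0,c30]]),np.array([p[0],p[1],.042])
def proj(cam,X):
    c=C[cam];M=np.linalg.inv(np.array(c["cam_to_world"]));q=X@M[:3,:3].T+M[:3,3]
    return np.c_[c["fx"]*q[:,0]/q[:,2]+c["cx"],c["fy"]*q[:,1]/q[:,2]+c["cy"]]
C={k:ctrl.calibration(k) for k in("top","side")}
R0={"top":(295,180,375,230),"side":(235,230,335,335)};S=8
seeds={"top":(337,205),"side":(288,275)};mask={};big={}
for cam,(a,b,c,d) in R0.items():
    im=cv2.resize(cv2.imread(f"pics/{cam}0.png")[b:d,a:c],None,fx=S,fy=S,interpolation=cv2.INTER_CUBIC);big[cam]=im
    h=cv2.cvtColor(im,cv2.COLOR_BGR2HSV);s=seeds[cam];y,x=(s[1]-b)*S,(s[0]-a)*S
    med=np.median(h[y-40:y+40,x-60:x+60].reshape(-1,3),0);tab=np.median(h[:60,-100:].reshape(-1,3),0);print(cam,med,tab)
    m=((h[...,2]>(med[2]*.55+tab[2]*.45))&(h[...,1]>60)).astype(np.uint8)
    m=cv2.morphologyEx(m,cv2.MORPH_OPEN,np.ones((9,9)));n,l=cv2.connectedComponents(m);mask[cam]=(l==l[y,x]).astype(np.uint8)
def render(cam,p):
    R,t=board(p);a,b,_,_=R0[cam];out=np.zeros_like(mask[cam])
    f=lambda P:np.round(((proj(cam,np.array(P)@R.T+t)-[a,b]+.5)*S-.5)*16).astype(np.int32)
    cv2.fillConvexPoly(out,f([(-.01,-.09,0),(.115,-.09,0),(.115,.09,0),(-.01,.09,0)]),1,shift=4)
    for y0,y1 in((-.09,-.045),(.045,.09)):
        P=f([(x,y,z) for x in(-.01,0) for y in(y0,y1) for z in(0,.014)]);cv2.fillConvexPoly(out,cv2.convexHull(P),0,shift=4)
    return out
def cost(p,cams=("top","side")):
    return sum((render(k,p)!=mask[k]).sum()/mask[k].sum() for k in cams)
for cams in(("top",),("side",),("top","side")):
    r=minimize(cost,[.522,-.257,-.045],args=(cams,),method="Nelder-Mead",options=dict(initial_simplex=[[.522,-.257,-.045],[.53,-.257,-.045],[.522,-.25,-.045],[.522,-.257,0]]))
    print(cams,r.x.round(4),np.degrees(r.x[2]).round(2),round(r.fun,3))
vis=[]
for cam in R0:
    e=render(cam,r.x);v=big[cam].copy();cs,_=cv2.findContours(e,cv2.RETR_EXTERNAL,cv2.CHAIN_APPROX_NONE);cv2.drawContours(v,cs,-1,(0,0,255),1)
    cs,_=cv2.findContours(mask[cam],cv2.RETR_EXTERNAL,cv2.CHAIN_APPROX_NONE);cv2.drawContours(v,cs,-1,(255,255,0),1);vis.append(cv2.resize(v,(400,int(400*v.shape[0]/v.shape[1]))))
hh=max(v.shape[0] for v in vis);cv2.imwrite("pics/fit.png",np.hstack([np.pad(v,((0,hh-v.shape[0]),(0,0),(0,0))) for v in vis]))
E
python3 fit.py
```

```text
top [ 18. 123. 190.] [ 16. 158. 143.]
side [ 16. 147. 184.] [ 15. 178. 141.]
('top',) [ 0.519  -0.2543 -0.0333] -1.91 0.026
('side',) [ 0.5169 -0.2552 -0.0448] -2.57 0.065
('top', 'side') [ 0.5178 -0.2545 -0.0365] -2.09 0.107
```

View pics/fit.png

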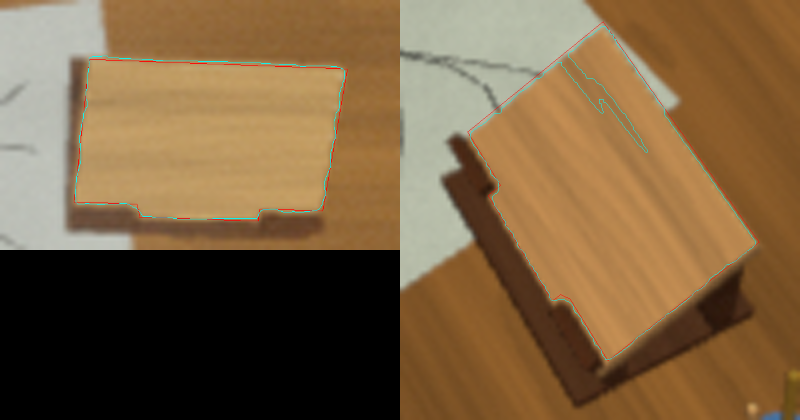

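The fit overlays well in both views: outline within about a pixel, corners (90,60) and (345,70) in the top crop. Rest origin is (0.518, -0.2545), yaw -2.1°.

```bash
cat > tgt.py <<'E'
import sys;from h import *
from scipy.spatial.transform import Rotation as Ro
def board(p=(.5178,-.2545,-.0365)):
    cy,sy=np.cos(p[2]),np.sin(p[2]);c,s=np.cos(np.pi/6),np.sin(np.pi/6)
    return np.array([[cy,-sy,0],[sy,cy,0],[0,0,1]])@np.array([[c,0,-s],[0,1,0],[s,0,c]]),np.array([p[0],p[1],.042])
B,t=board()
o=ctrl.get_obs();R=np.array(o["ee_rot"]);p=np.array(o["tcp_pos"])
Rt=np.c_[B[:,1],B[:,0],-B[:,2]]
ctr=p-R@[-.001,0,.0297]
print("tin centre in board mm",(B.T@(ctr-t)*1e3).round(1),"force board",(B.T@np.array(o["contact_force"])).round(1))
print("rotvec",Ro.from_matrix(Rt@R.T).as_rotvec().round(4))
for g in([40,0,80],[33,0,30],[33,0,18],[25,0,18]):
    P=t+B@(np.array(g)/1e3)+Rt@[-.001,0,.0297];print(g,"dpos",(P-p).round(4))
print("bx",B[:,0].round(3),"by",B[:,1].round(3),"bz",B[:,2].round(3))
E
python3 tgt.py
```

```text
tin centre in board mm [ 50.1 466.4 -15.1] force board [ 1.4 -0.6  1.6]
rotvec [ 0.0363 -0.519  -0.2118]
[40, 0, 80] dpos [-0.0588 -0.4647  0.0813]
[33, 0, 30] dpos [-0.0399 -0.4654  0.0345]
[33, 0, 18] dpos [-0.0339 -0.4656  0.0241]
[25, 0, 18] dpos [-0.0408 -0.4653  0.0201]
bx [ 0.865 -0.032  0.5  ] by [0.036 0.999 0.   ] bz [-0.5    0.018  0.866]
```

```bash
python3 -m handwheel '[0,0,0,0.005,0,0,0, 0,0,0,0.015,0,0,0, 0,0,0,0.035,0,0,0, 0,0,-0.01,0.06,0,0,0, 0,-0.004,-0.03,0.085,0,0,0, 0,-0.008,-0.06,0.105,0.0036,-0.052,-0.021, 0,-0.012,-0.095,0.12,0.0072,-0.104,-0.042, 0,-0.017,-0.13,0.13,0.011,-0.156,-0.064]'
```

```text
t: 18.95
tcp_pos: [0.5678, 0.0772, 0.1543]
ee_rot: [[-0.114, 0.98, 0.16], [0.993, 0.114, 0.007], [-0.011, 0.16, -0.987]]
contact_force: [0.6, -0.7, -2.3]
opening: 0.0481
grip_force: 64.6
```

```bash
python3 -m handwheel '[0,-0.005,-0.04,0.005,0.0036,-0.052,-0.021, 0,-0.01,-0.08,0.005,0.0072,-0.104,-0.042, 0,-0.015,-0.125,0.005,0.011,-0.156,-0.064, 0,-0.021,-0.17,0.005,0.0145,-0.208,-0.085, 0,-0.026,-0.215,0,0.018,-0.26,-0.106, 0,-0.032,-0.26,0,0.022,-0.311,-0.127, 0,-0.038,-0.3,0,0.0254,-0.363,-0.148, 0,-0.042,-0.325,-0.01,0.0254,-0.363,-0.148]'; python3 tgt.py
```

```text
t: 19.75
tcp_pos: [0.5245, -0.2483, 0.1436]
ee_rot: [[0.038, 0.866, 0.499], [0.999, -0.033, -0.02], [-0.001, 0.5, -0.866]]
contact_force: [1.6, 0.1, -3.3]
opening: 0.0485
grip_force: 64.7
tin centre in board mm [ 56.4   7.4 114.4] force board [-0.3  0.1 -3.6]
rotvec [ 0.0006 -0.0004  0.0016]
[40, 0, 80] dpos [ 0.0027 -0.0075 -0.038 ]
[33, 0, 30] dpos [ 0.0216 -0.0082 -0.0848]
[33, 0, 18] dpos [ 0.0276 -0.0084 -0.0952]
[25, 0, 18] dpos [ 0.0207 -0.0082 -0.0992]
bx [ 0.865 -0.032  0.5  ] by [0.036 0.999 0.   ] bz [-0.5    0.018  0.866]
```

```bash
python3 -m handwheel '[0,0.001,-0.004,-0.02,0,0,0, 0,0.003,-0.0075,-0.04,0,0,0, 0,0.01,-0.008,-0.055,0,0,0, 0,0.016,-0.008,-0.07,0,0,0, 0,0.02,-0.008,-0.081,0,0,0, 0,0.0225,-0.008,-0.0862,0,0,0, 0,0.0235,-0.0082,-0.088,0,0,0, 0,0.0235,-0.0082,-0.088,0,0,0]'; python3 tgt.py
```

```text
t: 20.55
tcp_pos: [0.5506, -0.258, 0.0618]
ee_rot: [[0.033, 0.873, 0.486], [0.999, -0.031, -0.012], [0.004, 0.487, -0.874]]
contact_force: [-0.3, 0.5, -2.8]
opening: 0.0485
grip_force: 64.6
tin centre in board mm [38.9 -1.5 30.4] force board [-1.7  0.4 -2.3]
rotvec [-0.0048 -0.0153 -0.0034]
[40, 0, 80] dpos [-0.0234  0.0022  0.0438]
[33, 0, 30] dpos [-0.0045  0.0015 -0.003 ]
[33, 0, 18] dpos [ 0.0015  0.0013 -0.0134]
[25, 0, 18] dpos [-0.0054  0.0015 -0.0174]
bx [ 0.865 -0.032  0.5  ] by [0.036 0.999 0.   ] bz [-0.5    0.018  0.866]
```

```bash
python3 -m handwheel '[0,0,0,0,0,0,0, 0,0.001,0,-0.0017,0,0,0, 0,0.002,0,-0.0035,0,0,0, 0,0.003,0,-0.0052,0,0,0, 0,0.003,0,-0.0052,0,0,0, 0,0.003,0,-0.0052,0,0,0, 0,0.003,0,-0.0052,0,0,0, 0,0.003,0,-0.0052,0,0,0]'; python3 tgt.py
```

```text
t: 21.35
tcp_pos: [0.5534, -0.2586, 0.0577]
ee_rot: [[0.033, 0.875, 0.483], [0.999, -0.032, -0.01], [0.007, 0.483, -0.875]]
contact_force: [0.6, -0.0, -2.7]
opening: 0.0486
grip_force: 64.6
tin centre in board mm [39.3 -2.  25.4] force board [-0.8 -0.  -2.6]
rotvec [-0.0078 -0.0188 -0.0038]
[40, 0, 80] dpos [-0.0261  0.0027  0.0479]
[33, 0, 30] dpos [-0.0072  0.002   0.0011]
[33, 0, 18] dpos [-0.0012  0.0018 -0.0093]
[25, 0, 18] dpos [-0.0081  0.0021 -0.0133]
bx [ 0.865 -0.032  0.5  ] by [0.036 0.999 0.   ] bz [-0.5    0.018  0.866]
```

```bash
python3 -c "
from workcell import ctrl;import numpy as np;o=ctrl.get_obs();print(np.round(o['qpos'],1),np.round(o['joint_efforts'],1))"
python3 -m handwheel '[0,-0.001,0.001,-0.001,-0.003,-0.006,-0.001, 0,-0.002,0.002,-0.002,-0.008,-0.012,-0.002, 0,-0.003,0.002,-0.003,-0.008,-0.019,-0.004, 0,-0.003,0.002,-0.003,-0.008,-0.019,-0.004, 0,-0.003,0.002,-0.003,-0.008,-0.019,-0.004, 0,-0.003,0.002,-0.003,-0.008,-0.019,-0.004, 0,-0.003,0.002,-0.003,-0.008,-0.019,-0.004, 0,-0.003,0.002,-0.003,-0.008,-0.019,-0.004]'; python3 tgt.py
```

```text
[ 32.5  23.2  -5.5 124.6 -59.7  12.1  82.7] [ -0.  -40.7  -0.8 -16.5  -0.4  -0.2  -0. ]
t: 22.15
tcp_pos: [0.5518, -0.2595, 0.0621]
ee_rot: [[0.033, 0.871, 0.489], [0.999, -0.032, -0.011], [0.006, 0.489, -0.872]]
contact_force: [-0.6, -0.9, -2.1]
opening: 0.0486
grip_force: 64.6
tin centre in board mm [40.  -3.  30.1] force board [-1.6 -0.9 -1.6]
rotvec [-0.0067 -0.0119 -0.0037]
[40, 0, 80] dpos [-0.0245  0.0037  0.0434]
[33, 0, 30] dpos [-0.0056  0.003  -0.0034]
[33, 0, 18] dpos [ 0.0004  0.0028 -0.0138]
[25, 0, 18] dpos [-0.0065  0.003  -0.0178]
bx [ 0.865 -0.032  0.5  ] by [0.036 0.999 0.   ] bz [-0.5    0.018  0.866]
```

Joints 5 and 6 are at their range ends, so the full 30° tilt can't quite be reached this way. I relax the tilt by about 2° to see which pose the arm can follow accurately.

```bash
python3 -m handwheel '[0,-0.002,-0.001,0.006,0.004,0.02,0.002, 0,-0.004,-0.002,0.012,0.008,0.04,0.004, 0,-0.004,-0.002,0.012,0.008,0.055,0.004, 0,-0.004,-0.002,0.012,0.008,0.055,0.004, 0,-0.004,-0.002,0.012,0.008,0.055,0.004, 0,-0.004,-0.002,0.012,0.008,0.055,0.004, 0,-0.004,-0.002,0.012,0.008,0.055,0.004, 0,-0.004,-0.002,0.012,0.008,0.055,0.004]'; python3 tgt.py; python3 -c "
from workcell import ctrl;import numpy as np;o=ctrl.get_obs();print(np.round(o['qpos'],2))"
```

```text
t: 22.95
tcp_pos: [0.5475, -0.2617, 0.074]
ee_rot: [[0.03, 0.897, 0.441], [0.999, -0.032, -0.002], [0.013, 0.44, -0.898]]
contact_force: [0.2, -0.3, -2.2]
opening: 0.0484
grip_force: 64.6
tin centre in board mm [43.9 -5.5 42.4] force board [-0.9 -0.3 -2. ]
rotvec [-0.0151 -0.0671 -0.0071]
[40, 0, 80] dpos [-0.0202  0.0058  0.0316]
[33, 0, 30] dpos [-0.0013  0.0051 -0.0152]
[33, 0, 18] dpos [ 0.0047  0.0049 -0.0256]
[25, 0, 18] dpos [-0.0022  0.0052 -0.0296]
bx [ 0.865 -0.032  0.5  ] by [0.036 0.999 0.   ] bz [-0.5    0.018  0.866]
[ 23.68  21.3    5.4  122.99 -49.39  18.49  71.4 ]
```

```bash
python3 -m handwheel '[0,0,0,0,0,0,0, 0,0,0,0,0,0,0, 0,0,0,0,0,0,0, 0,0,0,0,0,0,0, 0,0,0,0,0,0,0, 0,0,0,0,0,0,0, 0,0,0,0,0,0,0, 0,0,0,0,0,0,0]'; python3 tgt.py; python3 -c "
from workcell import ctrl;import numpy as np;o=ctrl.get_obs();print(np.round(o['qpos'],2))"
```

```text
t: 23.75
tcp_pos: [0.5478, -0.2616, 0.0742]
ee_rot: [[0.029, 0.897, 0.441], [0.999, -0.032, -0.002], [0.012, 0.441, -0.898]]
contact_force: [0.1, 0.2, -2.6]
opening: 0.0485
grip_force: 64.6
tin centre in board mm [44.3 -5.4 42.4] force board [-1.2  0.2 -2.3]
rotvec [-0.0147 -0.0669 -0.0075]
[40, 0, 80] dpos [-0.0205  0.0057  0.0314]
[33, 0, 30] dpos [-0.0016  0.005  -0.0154]
[33, 0, 18] dpos [ 0.0044  0.0048 -0.0258]
[25, 0, 18] dpos [-0.0025  0.0051 -0.0298]
bx [ 0.865 -0.032  0.5  ] by [0.036 0.999 0.   ] bz [-0.5    0.018  0.866]
[ 23.62  21.3    5.44 122.98 -49.38  18.5   71.39]
```

```bash
cat > kin.py <<'E'
from h import *
from itertools import product
from scipy.optimize import least_squares
from scipy.spatial.transform import Rotation as Ro
Q=np.radians([[-72.246,26.898,-2.785,87.874,1.382,65.373,-4.716],[32.5,23.2,-5.5,124.6,-59.7,12.1,82.7],[23.62,21.3,5.44,122.98,-49.38,18.5,71.39]])
P=np.array([[.224,.636,.2],[.5534,-.2586,.0577],[.5478,-.2616,.0742]])
RR=[np.array(x) for x in([[-0.943,0.332,-0.001],[0.332,0.943,-0.002],[0,-0.002,-1]],[[0.033,0.875,0.483],[0.999,-0.032,-0.01],[0.007,0.483,-0.875]],[[0.029,0.897,0.441],[0.999,-0.032,-0.002],[0.012,0.441,-0.898]])]
rz=lambda a:Ro.from_euler("z",a).as_matrix();ry=lambda a:Ro.from_euler("y",a).as_matrix()
def fk(q,g,s,off):
    h,a,b,d,e1,e2=g;R=rz(s[0]*q[0]);p=np.array([0,0,h])
    R=R@ry(q[1]);p=p+R@[0,0,a];R=R@rz(s[1]*q[2]);p=p+R@[e1,0,0]
    R=R@ry(q[3]);p=p+R@[-e1,0,b];R=R@rz(s[2]*q[4]);R=R@ry(q[5])
    p=p+R@[e2,0,0];R=R@rz(s[3]*q[6]+off);p=p+R@[0,0,d];return p,R
best=None
for s in product((1,-1),repeat=4):
    for off in np.radians([0,90,180,270]):
        e=sum(np.linalg.norm(fk(q,np.zeros(6),s,off)[1]-R) for q,R in zip(Q,RR))
        if best is None or e<best[0]:best=(e,s,off)
e,s,off=best
f=lambda g:np.concatenate([fk(q,g,s,off)[0]-p for q,p in zip(Q,P)]+[.005*(g[4:])])
r=least_squares(f,[.3,.4,.4,.3,0,0]);G=r.x
lo=np.radians([-148.3,-19.14,-79.39,5.75,-59.74,12.07,-152.46]);hi=np.radians([148.3,114.17,73.82,140.21,239.74,113.84,152.46])
def ik(p,R,q0,reg=1e-3,free=False):
    def c(q):
        pp,r=fk(q,G,s,off);return np.r_[(pp-p)*5,Ro.from_matrix(r.T@R).as_rotvec(),reg*(q-q0)]
    z=least_squares(c,np.clip(q0,lo+1e-3,hi-1e-3),bounds=(lo,hi));pp,r=fk(z.x,G,s,off)
    return z.x,np.linalg.norm(pp-p)*1e3,np.degrees(Ro.from_matrix(r.T@R).magnitude())
if __name__=="__main__":
    print(best,G.round(4),np.abs(r.fun[:9]).max())
    from tgt import B,t,Rt
    tool=lambda g,lean=0:(t+B@(np.array(g)/1e3)+Rt@[-.001,0,.0297],Rt)
    for g in([25,0,18],[40,0,80]):
        p,R=tool(g)
        for flip in(0,1):
            Rf=R@np.diag([-1,-1,1]) if flip else R
            sol=[]
            for q3 in np.radians(range(-75,75,10)):
                q0=Q[2].copy();q0[2]=q3;q0[4]=np.radians(90) if q3>0.3 else q0[4]
                q0[6]=np.radians(0)
                z,a,b=ik(p,Rf,q0)
                if a<1 and b<.5:sol.append(np.degrees(z).round(0).tolist())
            print(g,flip,len(sol));[print("  ",x) for x in sol[::3]]
E
python3 kin.py
```

```text
(np.float64(0.003134844342820556), (-1, -1, -1, -1), np.float64(1.5707963267948966)) [-0.4385  0.6541  0.2363 -0.0777  0.1694  0.0596] 0.034312835451847934
tin centre in board mm [44.3 -5.4 42.4] force board [-1.2  0.2 -2.3]
rotvec [-0.0147 -0.0669 -0.0075]
[40, 0, 80] dpos [-0.0205  0.0057  0.0314]
[33, 0, 30] dpos [-0.0016  0.005  -0.0154]
[33, 0, 18] dpos [ 0.0044  0.0048 -0.0258]
[25, 0, 18] dpos [-0.0025  0.0051 -0.0298]
bx [ 0.865 -0.032  0.5  ] by [0.036 0.999 0.   ] bz [-0.5    0.018  0.866]
[25, 0, 18] 0 4
   [64.0, 38.0, -79.0, 137.0, 94.0, 39.0, -86.0]
   [59.0, 28.0, -61.0, 139.0, 105.0, 22.0, -94.0]
[25, 0, 18] 1 5
   [57.0, 26.0, -56.0, 140.0, 112.0, 19.0, 80.0]
   [57.0, 26.0, -56.0, 140.0, 112.0, 19.0, 80.0]
[40, 0, 80] 0 15
   [40.0, 22.0, -23.0, 115.0, -3.0, 17.0, 21.0]
   [38.0, 21.0, -19.0, 115.0, -10.0, 17.0, 28.0]
   [37.0, 21.0, -16.0, 115.0, -16.0, 17.0, 35.0]
   [35.0, 21.0, -13.0, 116.0, -22.0, 17.0, 42.0]
   [47.0, 23.0, -39.0, 117.0, 28.0, 17.0, -12.0]
[40, 0, 80] 1 15
   [21.0, 19.0, 12.0, 123.0, -60.0, 21.0, -97.0]
   [21.0, 19.0, 12.0, 123.0, -60.0, 21.0, -97.0]
   [21.0, 19.0, 12.0, 123.0, -60.0, 21.0, -97.0]
   [21.0, 19.0, 12.0, 123.0, -60.0, 21.0, -97.0]
   [61.0, 28.0, -66.0, 126.0, 70.0, 26.0, 122.0]
```

The model shows a better elbow posture exists, with q3 strongly negative and q5 positive. To get there I'll back off to the left, tilt there, and come back with fixed orientation.

```bash
python3 -m handwheel '[0,0,0.01,0.025,0,0.03,0, 0,0.004,0.035,0.05,0,0.1,0, 0,0.01,0.075,0.075,0,0.17,0, 0,0.015,0.12,0.09,0,0.24,0, 0,0.02,0.165,0.1,0,0.31,0, 0,0.025,0.21,0.1,0,0.38,0, 0,0.03,0.255,0.1,0,0.44,0, 0,0.03,0.3,0.1,0,0.456,0]'; python3 -c "
from workcell import ctrl;import numpy as np;o=ctrl.get_obs();print(np.round(o['qpos'],2))"
```

```text
t: 24.55
tcp_pos: [0.5797, 0.0415, 0.1745]
ee_rot: [[0.03, 1.0, 0.002], [1.0, -0.03, -0.002], [-0.002, 0.002, -1.0]]
contact_force: [0.2, 0.0, -3.0]
opening: 0.0482
grip_force: 64.6
[-2.8850e+01  2.0530e+01  2.6510e+01  1.0404e+02 -1.0520e+01  5.7780e+01
  8.0000e-02]
```

```bash
python3 -m handwheel '[0,0,0.04,0,0,0,0, 0,0,0.085,0,0,0,0, 0,0,0.12,0,0,-0.05,0, 0,0,0.14,0,0,-0.13,0, 0,0,0.15,0,0,-0.22,0, 0,-0.01,0.15,0,0,-0.32,0, 0,-0.02,0.15,0,0,-0.42,0, 0,-0.02,0.15,0,0,-0.52,0]'; python3 tgt.py;python3 -c "
from workcell import ctrl;import numpy as np;o=ctrl.get_obs();print(np.round(o['qpos'],2))"
```

```text
t: 25.35
tcp_pos: [0.556, 0.1886, 0.1739]
ee_rot: [[0.028, 0.866, 0.498], [0.999, -0.033, 0.001], [0.017, 0.498, -0.867]]
contact_force: [1.2, -2.1, -3.5]
opening: 0.0482
grip_force: 64.6
tin centre in board mm [ 85.  444.6 132.9] force board [-0.7 -2.1 -3.7]
rotvec [-0.017  -0.0015 -0.0085]
[40, 0, 80] dpos [-0.0287 -0.4444 -0.0683]
[33, 0, 30] dpos [-0.0098 -0.4451 -0.1151]
[33, 0, 18] dpos [-0.0038 -0.4453 -0.1255]
[25, 0, 18] dpos [-0.0107 -0.4451 -0.1295]
bx [ 0.865 -0.032  0.5  ] by [0.036 0.999 0.   ] bz [-0.5    0.018  0.866]
[-64.3    9.99  37.12 125.53  22.24  21.43 -49.84]
```

```bash
python3 -m handwheel '[0,-0.002,-0.03,0,-0.004,0,-0.002, 0,-0.004,-0.07,0,-0.009,0,-0.005, 0,-0.007,-0.115,0,-0.014,0,-0.008, 0,-0.01,-0.16,0,-0.017,0,-0.0085, 0,-0.014,-0.205,0,-0.017,0,-0.0085, 0,-0.017,-0.25,0,-0.017,0,-0.0085, 0,-0.02,-0.295,-0.005,-0.017,0,-0.0085, 0,-0.024,-0.34,-0.01,-0.017,0,-0.0085]'; python3 -c "
from workcell import ctrl;import numpy as np;o=ctrl.get_obs();print(np.round(o['qpos'],2))"
```

```text
t: 26.15
tcp_pos: [0.5371, -0.1033, 0.1683]
ee_rot: [[0.037, 0.869, 0.493], [0.999, -0.031, -0.019], [-0.001, 0.494, -0.87]]
contact_force: [0.2, 0.1, -2.7]
opening: 0.0483
grip_force: 64.6
[-22.51   4.72  33.04 131.06 -22.33  16.72  27.49]
```

```bash
python3 -m handwheel '[0,-0.002,-0.035,-0.005,0,0,0, 0,-0.004,-0.07,-0.01,0,0,0, 0,-0.005,-0.095,-0.015,0,0,0, 0,-0.005,-0.104,-0.025,0,0,0, 0,-0.005,-0.104,-0.035,0,0,0, 0,-0.005,-0.104,-0.045,0,0,0, 0,-0.005,-0.104,-0.05,0,0,0, 0,-0.005,-0.104,-0.05,0,0,0]'; python3 tgt.py;python3 -c "
from workcell import ctrl;import numpy as np;o=ctrl.get_obs();print(np.round(o['qpos'],2))"
```

```text
t: 26.95
tcp_pos: [0.5318, -0.2061, 0.1171]
ee_rot: [[0.037, 0.87, 0.492], [0.999, -0.032, -0.02], [-0.002, 0.492, -0.871]]
contact_force: [-0.3, 0.5, -3.0]
opening: 0.0485
grip_force: 64.6
tin centre in board mm [48.5 50.  88.7] force board [-1.7  0.5 -2.4]
rotvec [ 0.0012 -0.0092  0.0006]
[40, 0, 80] dpos [-0.0046 -0.0498 -0.0116]
[33, 0, 30] dpos [ 0.0143 -0.0505 -0.0584]
[33, 0, 18] dpos [ 0.0203 -0.0507 -0.0688]
[25, 0, 18] dpos [ 0.0134 -0.0505 -0.0728]
bx [ 0.865 -0.032  0.5  ] by [0.036 0.999 0.   ] bz [-0.5    0.018  0.866]
[  5.75  13.45  19.58 129.5  -57.36  17.69  74.  ]
```

```bash
cat > kin2.py <<'E'
import numpy as np,io,contextlib
from scipy.optimize import least_squares
from scipy.spatial.transform import Rotation as Ro
Q=np.radians([[-72.246,26.898,-2.785,87.874,1.382,65.373,-4.716],[32.5,23.2,-5.5,124.6,-59.7,12.1,82.7],[23.62,21.3,5.44,122.98,-49.38,18.5,71.39],
[-28.85,20.53,26.51,104.04,-10.52,57.78,.08],[-64.3,9.99,37.12,125.53,22.24,21.43,-49.84],[-22.51,4.72,33.04,131.06,-22.33,16.72,27.49],[5.75,13.45,19.58,129.5,-57.36,17.69,74.]])
P=np.array([[.224,.636,.2],[.5534,-.2586,.0577],[.5478,-.2616,.0742],[.5797,.0415,.1745],[.556,.1886,.1739],[.5371,-.1033,.1683],[.5318,-.2061,.1171]])
def frames(q):
    out=[];R=np.eye(3)
    for i,a in enumerate(q):
        R=R@(Ro.from_euler("z",-a+(np.pi/2 if i==6 else 0)).as_matrix() if i%2==0 else Ro.from_euler("y",a).as_matrix());out.append(R)
    return out
A=np.vstack([np.hstack([np.eye(3)]+frames(q)) for q in Q])
# unknown: base 3-vec + 3-vec per link; ridge towards simple arm
pr=np.zeros(24);pr[2]=.33;pr[8]=.45;pr[14]=.45;pr[23]=.3
lam=3e-3;V=np.linalg.lstsq(np.vstack([A,lam*np.eye(24)]),np.r_[P.ravel(),lam*pr],rcond=None)[0]
def fk(q):
    F=frames(q);return np.hstack([np.eye(3)]+F)@V,F[-1]
lo=np.radians([-148.3,-19.14,-79.39,5.75,-59.74,12.07,-152.46]);hi=np.radians([148.3,114.17,73.82,140.21,239.74,113.84,152.46])
def ik(p,R,q0,reg=1e-3):
    def c(q):
        pp,r=fk(q);return np.r_[(pp-p)*5,Ro.from_matrix(r.T@R).as_rotvec(),reg*(q-q0)]
    z=least_squares(c,np.clip(q0,lo+1e-3,hi-1e-3),bounds=(lo,hi));pp,r=fk(z.x)
    return z.x,np.linalg.norm(pp-p)*1e3,np.degrees(Ro.from_matrix(r.T@R).magnitude())
E
python3 - <<'E'
from kin2 import *
print(V.reshape(8,3).round(3).tolist());print("res mm",((A@V-P.ravel())*1e3).round(1))
import contextlib,io
with contextlib.redirect_stdout(io.StringIO()):
    from tgt import B,t,Rt
for g in([25,0,18],[33,0,30],[40,0,80]):
    p=t+B@(np.array(g)/1e3)+Rt@[-.001,0,.0297]
    for q3 in range(-75,75,15):
        q0=Q[2].copy();q0[2]=np.radians(q3);q0[4]=np.radians(-49-1.5*(q3-5));q0[0]=np.radians(30-q3*.5);q0[6]=0
        z,a,b=ik(p,Rt,q0)
        print(g,q3,np.degrees(z).round(0),round(a,1),round(b,1))
E
```

```text
[[0.0, -0.0, 0.284], [0.0, -0.013, -0.046], [0.0, -0.013, 0.502], [-0.002, -0.008, 0.052], [-0.001, -0.008, 0.459], [0.001, -0.0, 0.009], [-0.001, -0.0, 0.019], [0.001, -0.0, 0.319]]
res mm [ 0.  -0.   0.  -0.   0.1 -0.1  0.1 -0.1  0.1 -0.   0.  -0.   0.  -0.
  0.1 -0.   0.1 -0.1 -0.  -0.1  0.1]
[25, 0, 18] -75 [ 68.  33. -50. 125.  73.  12. -42.] 0.0 0.0
[25, 0, 18] -60 [ 68.  33. -50. 125.  73.  12. -42.] 0.0 0.0
[25, 0, 18] -45 [ 68.  33. -50. 125.  73.  12. -42.] 0.0 0.0
[25, 0, 18] -30 [ 68.  33. -50. 125.  73.  12. -42.] 0.0 0.0
[25, 0, 18] -15 [ 68.  33. -50. 125.  73.  12. -42.] 0.0 0.0
[25, 0, 18] 0 [ 34.  24.  -7. 125. -60.  12.  84.] 2.5 2.3
[25, 0, 18] 15 [ 34.  24.  -7. 125. -60.  12.  84.] 2.5 2.3
[25, 0, 18] 30 [ 34.  24.  -7. 125. -60.  12.  84.] 2.5 2.3
[25, 0, 18] 45 [ 34.  24.  -7. 125. -60.  12.  84.] 2.5 2.3
[25, 0, 18] 60 [ 34.  24.  -7. 125. -60.  12.  84.] 2.5 2.3
[33, 0, 30] -75 [ 68.  31. -50. 125.  62.  12. -33.] 0.0 0.0
[33, 0, 30] -60 [ 68.  31. -50. 125.  62.  12. -33.] 0.0 0.0
[33, 0, 30] -45 [ 68.  31. -50. 125.  62.  12. -33.] 0.0 0.0
[33, 0, 30] -30 
[... 308 characters left out ...]
3.  -7. 125. -60.  12.  83.] 1.3 1.2
[33, 0, 30] 60 [ 34.  23.  -7. 125. -60.  12.  83.] 1.3 1.2
[40, 0, 80] -75 [ 80.  30. -64. 124.  51.  19. -21.] 0.0 0.0
[40, 0, 80] -60 [ 75.  26. -56. 125.  37.  15.  -9.] 0.0 0.0
[40, 0, 80] -45 [ 70.  23. -49. 125.  23.  12.   5.] 0.0 0.0
[40, 0, 80] -30 [ 69.  23. -47. 125.  19.  12.   8.] 0.0 0.0
[40, 0, 80] -15 [ 50.  18. -24. 126. -29.  12.  53.] 0.0 0.0
[40, 0, 80] 0 [ 50.  18. -24. 126. -29.  12.  53.] 0.0 0.0
[40, 0, 80] 15 [ 40.  17. -13. 126. -43.  14.  67.] 0.0 0.0
[40, 0, 80] 30 [ 22.  16.   8. 127. -59.  18.  82.] 0.0 0.0
[40, 0, 80] 45 [ 22.  16.   9. 127. -60.  18.  82.] 0.0 0.0
[40, 0, 80] 60 [ 22.  16.   9. 127. -60.  18.  82.] 0.0 0.0
```

The model now fits to 0.1 mm. In this elbow branch the tilt falls only about 2.3° short at the home position, so at release the lower edge would stand about 2 mm off the board. That's acceptable. I compute the best reachable tilt with the position exact.

```bash
cat > plan.py <<'E'
from kin2 import *
import contextlib,io,sys
with contextlib.redirect_stdout(io.StringIO()):
    from tgt import B,t,Rt,ctrl,ctr
def goal(g,deg,lean=0,yaw=0):
    D=Ro.from_rotvec(B[:,1]*np.radians(deg)).as_matrix()@Ro.from_rotvec(B[:,0]*np.radians(lean)).as_matrix()@Ro.from_rotvec(B[:,2]*np.radians(yaw)).as_matrix()@Rt
    return t+B@(np.array(g)/1e3)+D@[-.001,0,.0297],D
def show(g,deg,q0):
    p,R=goal(g,deg);z,a,b=ik(p,R,q0);o=ctrl.get_obs()
    print(g,deg,"q",np.degrees(z).round(1),"err",round(a,1),round(b,2),"dpos",(p-o["tcp_pos"]).round(4),"rv",Ro.from_matrix(R@np.array(o["ee_rot"]).T).as_rotvec().round(4))
if __name__=="__main__":
    q=np.radians(ctrl.get_obs()["qpos"])
    for a in sys.argv[1:]:
        v=[float(x) for x in a.split(",")];show(v[:3],v[3],q)
E
python3 plan.py 40,0,60,2 34,0,30,2 34,0,30,3 26,0,19,2 26,0,19,2.5 26,0,19,3 26,0,19,3.5 26,0,19,4
```

```text
[40.0, 0.0, 60.0] 2.0 q [ 16.9  18.9  13.5 125.9 -59.7  19.1  81.1] err 0.0 0.0 dpos [ 0.0045 -0.0501 -0.0294] rv [0.0025 0.0256 0.0006]
[34.0, 0.0, 30.0] 2.0 q [ 28.3  22.4  -0.8 125.3 -59.7  13.2  82. ] err 0.0 0.0 dpos [ 0.0143 -0.0505 -0.0584] rv [0.0025 0.0256 0.0006]
[34.0, 0.0, 30.0] 3.0 q [ 22.9  22.4   5.4 125.  -59.7  15.4  81.3] err 0.0 0.0 dpos [ 0.0138 -0.0505 -0.0586] rv [0.0031 0.0431 0.0006]
[26.0, 0.0, 19.0] 2.0 q [ 30.7  23.8  -3.5 125.2 -59.7  12.1  82.6] err 0.7 0.65 dpos [ 0.0129 -0.0504 -0.0719] rv [0.0025 0.0256 0.0006]
[26.0, 0.0, 19.0] 2.5 q [ 29.8  23.8  -2.7 125.2 -59.7  12.1  82.4] err 0.3 0.28 dpos [ 0.0126 -0.0504 -0.072 ] rv [0.0028 0.0344 0.0006]
[26.0, 0.0, 19.0] 3.0 q [ 28.5  23.8  -1.3 125.2 -59.7  12.4  82.2] err 0.0 0.0 dpos [ 0.0124 -0.0504 -0.0722] rv [0.0031 0.0431 0.0006]
[26.0, 0.0, 19.0] 3.5 q [ 26.   23.7   1.6 125.1 -59.7  13.5  81.8] err 0.0 0.0 dpos [ 0.0122 -0.0504 -0.0723] rv [0.0035 0.0518 0.0006]
[26.0, 0.0, 19.0] 4.0 q [ 23.5  23.8   4.6 124.9 -59.7  14.6  81.4] err 0.0 0.0 dpos [ 0.012  -0.0504 -0.0724] rv [0.0038 0.0605 0.0006]
```

```bash
python3 -m handwheel '[0,0.002,-0.02,-0.005,0.0016,0.024,0, 0,0.003,-0.04,-0.012,0.0033,0.048,0, 0,0.0045,-0.05,-0.022,0.0033,0.048,0, 0,0.008,-0.0505,-0.035,0.0033,0.048,0, 0,0.011,-0.0505,-0.046,0.0033,0.048,0, 0,0.0135,-0.0505,-0.0545,0.0033,0.048,0, 0,0.0135,-0.0505,-0.0575,0.0033,0.048,0, 0,0.0135,-0.0505,-0.0575,0.0033,0.048,0]'; python3 tgt.py; python3 plan.py 32,0,22,3.3 26,0,19.3,3.3
```

```text
t: 27.75
tcp_pos: [0.5458, -0.257, 0.0605]
ee_rot: [[0.037, 0.892, 0.451], [0.999, -0.033, -0.017], [-0.001, 0.451, -0.893]]
contact_force: [0.1, -0.4, -1.6]
opening: 0.0482
grip_force: 64.5
tin centre in board mm [35.2 -0.4 31.6] force board [-0.7 -0.4 -1.5]
rotvec [-0.0014 -0.0558  0.0008]
[40, 0, 80] dpos [-0.0186  0.0011  0.0451]
[33, 0, 30] dpos [ 0.0003  0.0004 -0.0017]
[33, 0, 18] dpos [ 0.0063  0.0002 -0.0121]
[25, 0, 18] dpos [-0.0006  0.0005 -0.0161]
bx [ 0.865 -0.032  0.5  ] by [0.036 0.999 0.   ] bz [-0.5    0.018  0.866]
[32.0, 0.0, 22.0] 3.3 q [ 24.1  23.3   3.7 124.7 -59.7  14.5  81.3] err 0.0 0.0 dpos [ 0.002   0.0004 -0.01  ] rv [0.0007 0.0017 0.0008]
[26.0, 0.0, 19.3] 3.3 q [ 26.9  23.7   0.5 125.2 -59.7  13.1  81.9] err 0.0 0.0 dpos [-0.0019  0.0005 -0.0153] rv [0.0007 0.0017 0.0008]
```

```bash
python3 -m handwheel '[0,0.001,0,-0.005,0,0,0, 0,0.002,0,-0.009,0,0,0, 0,0.002,0,-0.01,0,0,0, 0,0.0025,0,-0.011,0,0,0, 0,0.003,0,-0.0117,0,0,0, 0,0.0035,0,-0.0126,0,0,0, 0,0.0035,0,-0.0126,0,0,0, 0,0.0035,0,-0.0126,0,0,0]'; python3 tgt.py|head -2
```

```text
t: 28.55
tcp_pos: [0.5492, -0.257, 0.0488]
ee_rot: [[0.037, 0.892, 0.451], [0.999, -0.033, -0.018], [-0.001, 0.452, -0.892]]
contact_force: [-5.8, 1.5, 5.8]
opening: 0.0483
grip_force: 65.8
tin centre in board mm [32.3 -0.3 19.9] force board [-2.2  1.3  7.9]
rotvec [-0.0011 -0.0548  0.0005]
```

```bash
python3 -m handwheel '[0,-0.0012,0,-0.0004,0,0,0, 0,-0.0025,0,-0.001,0,0,0, 0,-0.0037,0,-0.0017,0,0,0, 0,-0.005,0.0002,-0.0024,0,0,0, 0,-0.0058,0.0002,-0.003,0,0,0, 0,-0.0065,0.0002,-0.0035,0,0,0, 0,-0.0072,0.0002,-0.0038,0,0,0, 0,-0.0072,0.0002,-0.0038,0,0,0]'; python3 tgt.py|head -2
```

```text
t: 29.35
tcp_pos: [0.5442, -0.2574, 0.0459]
ee_rot: [[0.037, 0.89, 0.454], [0.999, -0.032, -0.019], [-0.002, 0.454, -0.891]]
contact_force: [-0.8, 0.7, 6.5]
opening: 0.0486
grip_force: 65.6
tin centre in board mm [26.5 -0.9 19.8] force board [2.5 0.7 6. ]
rotvec [ 0.0004 -0.0519  0.0007]
```

```bash
python3 -m handwheel '[0,-0.0006,0,-0.0003,0,0,0, 0,-0.0012,0.0003,-0.0007,0,0,0, 0,-0.0018,0.0005,-0.001,0,0,0, 0,-0.0024,0.0005,-0.0014,0,0,0, 0,-0.0024,0.0005,-0.0014,0,0,0, 0,-0.0024,0.0005,-0.0014,0,0,0, 0,-0.0024,0.0005,-0.0014,0,0,0, 0,-0.0024,0.0005,-0.0014,0,0,0]'; python3 tgt.py|head -2
```

```text
t: 30.15
tcp_pos: [0.5428, -0.2573, 0.0451]
ee_rot: [[0.036, 0.89, 0.455], [0.999, -0.031, -0.019], [-0.003, 0.455, -0.89]]
contact_force: [3.6, -1.3, 7.2]
opening: 0.0486
grip_force: 65.3
tin centre in board mm [24.8 -0.8 19.8] force board [ 6.7 -1.1  4.4]
rotvec [ 0.0012 -0.0511  0.    ]
```

Red is against the stops (6.7 N uphill reaction at x = 24.8 mm). I open and withdraw along the tool axis.

```bash
python3 -m handwheel '[0.055,0,0,0,0,0,0, 0.065,0,0,0,0,0,0, 0.08,0,0,0,0,0,0, 0.08,0,0,0,0,0,0, 0.08,-0.007,0,0.013,0,0,0, 0.08,-0.018,0.001,0.036,0,0,0, 0.08,-0.034,0.0015,0.067,0,0.04,0, 0.08,-0.05,0.002,0.098,0,0.1,0]'; python3 - <<'E'
from h import *
from tgt import B,t
ctrl.get_image("top");ctrl.get_image("side")
for cam in("side","top"):
    im=ctrl.get_image(cam);cv2.imwrite(f"pics/r_{cam}.png",im[...,::-1])
    for d in ctrl.pinpoint("tin_red_c",cam)[:4]:print(cam,np.round(d["at"],1),round(d["p"],2),onz(cam,d["at"],.070).round(4)[0])
print("home",(t+B@[.025,0,.018]).round(4))
a,b=[cv2.imread(f"pics/r_{c}.png") for c in("side","top")]
cv2.imwrite("pics/v9.png",np.hstack([cv2.resize(a[225:330,235:335],(400,420),interpolation=2),cv2.resize(b[175:233,300:380],(400,420),interpolation=2)]))
E
```

```text
t: 30.95
tcp_pos: [0.4869, -0.2543, 0.1405]
ee_rot: [[0.039, 0.935, 0.353], [0.999, -0.035, -0.017], [-0.003, 0.354, -0.935]]
contact_force: [1.1, 0.8, 0.1]
opening: 0.0796
grip_force: 0.0
tin centre in board mm [ 27.3   0.2 130. ] force board [ 1.   0.8 -0.5]
rotvec [-0.0027 -0.1619  0.003 ]
[40, 0, 80] dpos [ 0.0403 -0.0016 -0.0349]
[33, 0, 30] dpos [ 0.0593 -0.0023 -0.0817]
[33, 0, 18] dpos [ 0.0653 -0.0025 -0.0921]
[25, 0, 18] dpos [ 0.0583 -0.0022 -0.0961]
bx [ 0.865 -0.032  0.5  ] by [0.036 0.999 0.   ] bz [-0.5    0.018  0.866]
side [265.8 164. ] 0.89 [0.7252 0.1042 0.07  ]
side [274.4 285.5] 0.75 [ 0.5288 -0.2653  0.07  ]
top [196.1 241.5] 0.86 [0.4453 0.2397 0.07  ]
top [340.4 220.7] 0.73 [ 0.5186 -0.2708  0.07  ]
home [ 0.5304 -0.255   0.0701]
```

View pics/v9.png

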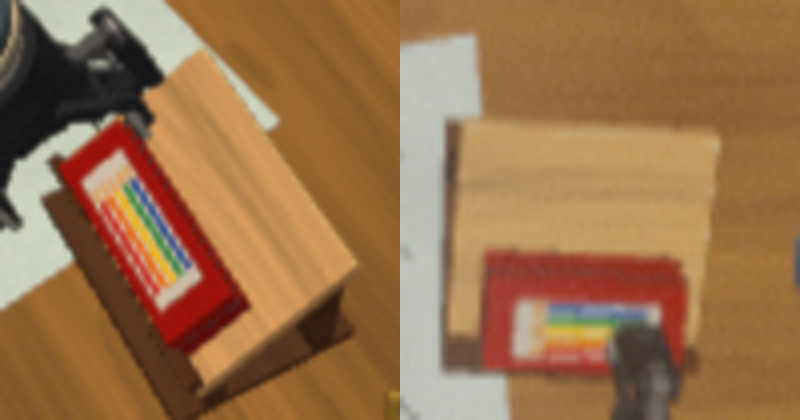

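The red tin lies flat against the stops (side crop, about (150,240)), but it looks several mm to the right of midway. I measure it by silhouette fit.

```bash
cat > redfit.py <<'E'
import contextlib,io,sys
from h import *
with contextlib.redirect_stdout(io.StringIO()):
    from tgt import B,t
from scipy.optimize import minimize
from scipy.spatial import ConvexHull
C={k:ctrl.calibration(k) for k in("top","side")};S=6
def proj(cam,X):
    c=C[cam];M=np.linalg.inv(np.array(c["cam_to_world"]));q=X@M[:3,:3].T+M[:3,3]
    return np.c_[c["fx"]*q[:,0]/q[:,2]+c["cx"],c["fy"]*q[:,1]/q[:,2]+c["cy"]]
R0={"top":(300,175,380,240),"side":(235,225,335,330)}
box=np.array([(x,y,z) for x in(-.025,.025) for y in(-.07,.07) for z in(0,.036)])
def mask(cam,fn):
    a,b,c,d=R0[cam];im=cv2.resize(cv2.imread(fn)[b:d,a:c],None,fx=S,fy=S,interpolation=cv2.INTER_CUBIC)
    h=cv2.cvtColor(im,cv2.COLOR_BGR2HSV);m=(((h[...,0]>170)|(h[...,0]<5))&(h[...,1]>150)&(h[...,2]>60)).astype(np.uint8)
    m=cv2.morphologyEx(m,cv2.MORPH_OPEN,np.ones((7,7)));n,l,s,_=cv2.connectedComponentsWithStats(m);m=(l==1+np.argmax(s[1:,4])).astype(np.uint8)
    o=np.zeros_like(m);cv2.fillConvexPoly(o,cv2.convexHull(np.argwhere(m)[:,::-1].astype(np.int32)),1);return o
def render(cam,p,sh):
    c,s=np.cos(p[2]),np.sin(p[2]);X=box@np.array([[c,-s,0],[s,c,0],[0,0,1]]).T+[p[0],p[1],0]
    P=((proj(cam,X@B.T+t)-R0[cam][:2]+.5)*S-.5)*16;o=np.zeros(sh,np.uint8)
    cv2.fillConvexPoly(o,cv2.convexHull(np.round(P).astype(np.int32)),1,shift=4);return o
M={k:mask(k,f"pics/{sys.argv[1]}_{k}.png") for k in R0}
for cams in(("side",),("top",),("side","top")):
    f=lambda p:sum((render(k,p,M[k].shape)!=M[k]).sum()/M[k].sum() for k in cams)
    r=minimize(f,[.025,-.005,0],method="Nelder-Mead",options=dict(initial_simplex=[[.025,-.005,0],[.03,-.005,0],[.025,.005,0],[.025,-.005,.04]]))
    print(cams,(r.x*[1e3,1e3,57.3]).round(1),round(r.fun,3))
E
python3 redfit.py r
```

```text
('side',) [22.   0.4  1.1] 0.08
('top',) [19.1  1.6  0.7] 0.282
('side', 'top') [22.  -0.3  1.1] 0.365
```

```bash
python3 -m handwheel '[0.08,0.005,0.02,0.03,0,0.02,0, 0.08,0.015,0.06,0.045,0,0.07,0.02, 0.08,0.025,0.105,0.055,0,0.13,0.05, 0.08,0.04,0.15,0.06,0,0.19,0.09, 0.08,0.055,0.195,0.06,0,0.25,0.12, 0.08,0.07,0.24,0.06,0,0.31,0.15, 0.08,0.08,0.285,0.06,0,0.36,0.18, 0.08,0.09,0.33,0.06,0,0.36,0.2]'; python3 - <<'E'
from h import *
for cam in("side","top"):
    cv2.imwrite(f"pics/c_{cam}.png",ctrl.get_image(cam)[...,::-1])
    for d in ctrl.pinpoint("tin_red_c",cam)[:4]:print(cam,np.round(d["at"],1),round(d["p"],2),onz(cam,d["at"],.070).round(4)[0])
E
python3 redfit.py c
```

```text
t: 32.05
tcp_pos: [0.5808, 0.0777, 0.1986]
ee_rot: [[-0.163, 0.987, 0.002], [0.986, 0.163, 0.02], [0.019, 0.005, -1.0]]
contact_force: [1.1, 0.6, 0.3]
opening: 0.08
grip_force: 0.0
side [265.3 162.3] 0.91 [0.7277 0.1113 0.07  ]
side [164.7 178.7] 0.9 [0.4343 0.2032 0.07  ]
side [271.8 285.2] 0.71 [ 0.5238 -0.2614  0.07  ]
side [296.1 203.5] 0.23 [ 0.7182 -0.0741  0.07  ]
top [223.8 159.9] 0.82 [0.7356 0.1437 0.07  ]
top [195.1 240.8] 0.74 [0.4477 0.2433 0.07  ]
('side',) [21.8  0.1  1.5] 0.084
('top',) [18.5 -0.   0.2] 0.459
('side', 'top') [21.4 -0.9  1.4] 0.55
```

```bash
cat >> redfit.py <<'E'
for k in R0:
    bb=lambda m:np.array(cv2.boundingRect(m))/S
    print(k,"mask",bb(M[k]).round(1),"home",bb(render(k,[.025,0,0],M[k].shape)).round(1),"y-5",bb(render(k,[.025,-.005,0],M[k].shape)).round(1))
im=cv2.imread("pics/c_top.png")
for r in(213,216,219,222):print(r,[(x,*cv2.cvtColor(im[r:r+1,x:x+1],cv2.COLOR_BGR2HSV)[0,0].tolist()) for x in range(312,344,4)])
for r in(219,):print(r,[(x,*im[r,x].tolist()) for x in list(range(305,322))+list(range(352,366))])
E
python3 redfit.py c | tail -8
```

```text
('side', 'top') [21.4 -0.9  1.4] 0.55
top mask [16.7 35.5 39.8 15.3] home [15.3 33.5 43.  18.8] y-5 [16.7 33.5 43.2 18.8]
side mask [15.  30.8 46.5 57.3] home [14.  27.8 50.  60.7] y-5 [14.8 29.2 50.2 61. ]
213 [(312, 18, 117, 189), (316, 11, 132, 155), (320, 4, 178, 152), (324, 3, 176, 152), (328, 4, 181, 151), (332, 4, 186, 151), (336, 4, 190, 152), (340, 4, 185, 152)]
216 [(312, 18, 115, 193), (316, 9, 135, 145), (320, 3, 175, 165), (324, 7, 98, 180), (328, 7, 108, 180), (332, 0, 117, 166), (336, 1, 122, 165), (340, 1, 140, 162)]
219 [(312, 18, 116, 195), (316, 5, 135, 134), (320, 3, 169, 164), (324, 17, 37, 195), (328, 20, 88, 191), (332, 44, 88, 162), (336, 47, 98, 153), (340, 49, 99, 152)]
222 [(312, 12, 110, 107), (316, 3, 150, 131), (320, 4, 181, 163), (324, 18, 34, 195), (328, 16, 113, 203), (332, 15, 170, 210), (336, 15, 207, 212), (340, 14, 190, 213)]
219 [(305, 189, 198, 195), (306, 187, 196, 193), (307, 173, 183, 181), (308, 101, 116, 132), (309, 82, 116, 147), (310, 103, 157, 191), (311, 107, 160, 196), (312, 106, 159, 195), (313, 107, 160, 196), (314, 103, 154, 191), (315, 84, 125, 172), (316, 63, 76, 134), (317, 53, 60, 148), (318, 51, 63, 162), (319, 50, 59, 162), (320, 55, 67, 164), (321, 61, 70, 165), (352, 67, 80, 166), (353, 33, 51, 163), (354, 35, 53, 163), (355, 30, 52, 164), (356, 42, 74, 166), (357, 76, 122, 174), (358, 97, 153, 194), (359, 85, 143, 184), (360, 61, 115, 161), (361, 55, 109, 154), (362, 63, 111, 157), (363, 58, 111, 157), (364, 64, 113, 157), (365, 57, 108, 155)]
```

The row profile in the top image puts red's ends at columns 315.9 and 357.3, against 315.3 and 358.3 predicted for home. That makes it midway to within about 1 mm, so red is in place. Next I measure green for the rebuild.

```bash
python3 - <<'E'
from h import *
import h
o,im=look({'tin_green_c':.036},'w8.png')
h.H["green"]=(62,80)
try: color_rect(im,o,"green",.036,(0,0,512,260))
except Exception as e: print(e)
ctrl.get_image("top")
for k in("tin_green_c","tin_yellow_c","tin_blue_c"):
    for d in ctrl.cut_out(k,"top")[:2]:print(k,round(d["p"],2),rectw(onz("top",np.argwhere(d["pixels"])[:,::-1],.036)))
E
```

```text
tcp [0.5791 0.0766 0.1986] yaw_y 9.45 t 32.25
tin_green_c 0.91 [278.  58.  46. 114.] (array([0.5844, 0.2103]), array([0.0503, 0.1399]), 97.6)
  pin [277.   62.7] 0.98 [0.583  0.2057 0.018 ]
green [270   3  32  15 286] (array([0.5809, 0.2699]), array([0.0361, 0.0167]), 3.2)
tin_green_c 0.75 (array([0.5814, 0.2241]), array([0.051 , 0.1124]), 99.5)
tin_yellow_c 0.7 (array([0.6451, 0.3976]), array([0.0521, 0.1461]), 103.0)
tin_blue_c 0.66 (array([0.7359, 0.3278]), array([0.0559, 0.1457]), 101.5)
tin_blue_c 0.42 (array([0.4945, 0.4348]), array([0.0701, 0.0421]), 29.5)
```

```bash
python3 -m handwheel '[0.08,0.003,0.04,0,-0.01,0,0.03, 0.08,0.01,0.085,0,-0.02,0.002,0.066, 0.08,0.018,0.13,-0.01,-0.02,0.002,0.066, 0.08,0.028,0.175,-0.02,-0.02,0.002,0.066, 0.08,0.038,0.22,-0.03,-0.02,0.002,0.066, 0.08,0.048,0.265,-0.04,-0.02,0.002,0.066, 0.08,0.058,0.3,-0.045,-0.02,0.002,0.066, 0.08,0.066,0.322,-0.05,-0.02,0.002,0.066]'
```

```text
t: 33.4
tcp_pos: [0.6451, 0.4018, 0.15]
ee_rot: [[-0.23, 0.973, 0.002], [0.973, 0.23, 0.002], [0.001, 0.003, -1.0]]
contact_force: [0.4, 0.5, -0.3]
opening: 0.0794
grip_force: 0.0
```

```bash
python3 - <<'E'
from h import *
o,im=look({'tin_yellow_c':.036})
color_rect(im,o,"yellow",.036,(100,0,420,300))
w=cv2.imread("pics/w8.png")[...,::-1];hs=cv2.cvtColor(w,cv2.COLOR_RGB2HSV)
print("green hsv",hs[58,258:300:4].tolist())
oo=dict(tcp_pos=[.5793,.0768,.1986],ee_rot=[[-.163,.987,.002],[.986,.163,.02],[.019,.005,-1]])
m=((hs[...,0]>60)&(hs[...,0]<88)&(hs[...,1]>60)).astype(np.uint8);m[:,:230]=0;m[:,330:]=0;m[150:]=0
m=cv2.morphologyEx(m,cv2.MORPH_CLOSE,np.ones((15,15)));n,l,s,_=cv2.connectedComponentsWithStats(m);i=1+np.argmax(s[1:,4]);print(s[i],rectw(wrist_onz(np.argwhere(l==i)[:,::-1],.036,oo)))
E
```

```text
tcp [0.6451 0.4018 0.15  ] yaw_y 13.32 t 33.4
tin_yellow_c 0.95 [258. 177.  54. 134.] (array([0.6474, 0.4006]), array([0.0511, 0.1394]), 102.3)
  pin [255.9 176. ] 0.96 [0.6455 0.3983 0.018 ]
yellow [ 233  108   52  135 3438] (array([0.6471, 0.4005]), array([0.0495, 0.1395]), 102.7)
green hsv [[50, 26, 118], [70, 103, 97], [56, 32, 136], [2, 183, 198], [12, 163, 200], [26, 53, 183], [27, 106, 192], [64, 131, 146], [109, 119, 148], [70, 20, 150], [73, 107, 95]]
[ 257    0   46  117 3083] (array([0.5846, 0.2125]), array([0.0476, 0.1419]), 97.2)
```

```bash
python3 -m handwheel '[0.08,-0.01,-0.035,0.01,0,0,-0.02, 0.08,-0.023,-0.075,0.02,0,0,-0.04, 0.08,-0.037,-0.12,0.03,0,0,-0.07, 0.08,-0.05,-0.16,0.03,0,0,-0.1, 0.08,-0.06,-0.19,0.03,0,0,-0.1, 0.08,-0.06,-0.195,0.03,0,0,-0.1, 0.08,-0.06,-0.195,0.03,0,0,-0.1, 0.08,-0.06,-0.195,0.03,0,0,-0.1]'
python3 - <<'E'
from h import *
o,w=look({'tin_green_c':.036},'w9.png')
hs=cv2.cvtColor(w,cv2.COLOR_RGB2HSV)
m=((hs[...,0]>60)&(hs[...,0]<88)&(hs[...,1]>60)).astype(np.uint8);m[:,:190]=0;m[:,330:]=0;m[270:]=0
m=cv2.morphologyEx(cv2.morphologyEx(m,cv2.MORPH_OPEN,np.ones((3,3))),cv2.MORPH_CLOSE,np.ones((15,15)));n,l,s,_=cv2.connectedComponentsWithStats(m);i=1+np.argmax(s[1:,4]);print(s[i],rectw(wrist_onz(np.argwhere(l==i)[:,::-1],.036,o)))
E
```

```text
t: 34.35
tcp_pos: [0.5861, 0.2035, 0.1814]
ee_rot: [[-0.129, 0.992, 0.004], [0.992, 0.129, 0.001], [0.0, 0.004, -1.0]]
contact_force: [0.7, 0.8, -0.5]
opening: 0.0803
grip_force: 0.0
tcp [0.5861 0.2035 0.1814] yaw_y 7.41 t 34.35
tin_green_c 0.8 [254. 163.  48. 121.] (array([0.5846, 0.2109]), array([0.0511, 0.1396]), 97.4)
  pin [255.3 165.4] 0.93 [0.5851 0.2053 0.018 ]
[ 234  101   45  122 3215] (array([0.5848, 0.2106]), array([0.0473, 0.1365]), 97.2)
```

```bash
python3 -m handwheel '[0.0854,0.01,0.035,0,0,0,0.02, 0.0854,0.023,0.075,0,0,0,0.05, 0.0854,0.037,0.12,-0.01,0,0,0.08, 0.0854,0.05,0.16,-0.025,0,0,0.092, 0.0854,0.059,0.19,-0.045,0,0,0.092, 0.0854,0.0605,0.197,-0.06,0,0,0.092, 0.0854,0.0605,0.197,-0.075,0,0,0.092, 0.0854,0.0605,0.197,-0.09,0,0,0.092]'
```

```text
t: 35.3
tcp_pos: [0.6466, 0.3985, 0.0897]
ee_rot: [[-0.219, 0.976, 0.003], [0.976, 0.219, -0.001], [-0.002, 0.003, -1.0]]
contact_force: [0.9, -0.6, -0.9]
opening: 0.0852
grip_force: 0.0
```

```bash
python3 -m handwheel '[0.0854,0,0.002,-0.035,0,0,0, 0.0854,0,0.002,-0.07,0,0,0, 0.0854,0,0.002,-0.092,0,0,0, 0.0854,0,0.002,-0.102,0,0,0, 0,0,0.002,-0.102,0,0,0, 0,0,0.002,-0.102,0,0,0, 0,0,0.002,-0.102,0,0,0, 0,0,0.002,-0.102,0,0,0]' 60
```

```text
t: 36.1
tcp_pos: [0.6481, 0.4024, -0.0085]
ee_rot: [[-0.219, 0.976, 0.007], [0.976, 0.219, 0.002], [0.001, 0.007, -1.0]]
contact_force: [-0.3, -0.2, 4.4]
opening: 0.0483
grip_force: 65.5
```

```bash
python3 -m handwheel '[0,0,0,0.005,0,0,0, 0,0,0,0.02,0,0,0, 0,0,0,0.04,0,0,0, 0,0,-0.005,0.06,0,0,-0.01, 0,-0.006,-0.02,0.08,0,0,-0.03, 0,-0.016,-0.05,0.09,0,0,-0.05, 0,-0.028,-0.085,0.09,0,0,-0.07, 0,-0.041,-0.125,0.09,0,0,-0.0925]'
```

```text
t: 36.9
tcp_pos: [0.6054, 0.2766, 0.0808]
ee_rot: [[-0.128, 0.992, 0.006], [0.992, 0.128, 0.001], [0.001, 0.006, -1.0]]
contact_force: [0.7, -0.9, -2.5]
opening: 0.0486
grip_force: 64.8
```

```bash
python3 -m handwheel '[0,-0.01,-0.03,0,0,0,0, 0,-0.019,-0.055,0,0,0,0, 0,-0.022,-0.066,-0.01,0,0,0, 0,-0.022,-0.066,-0.02,0,0,0, 0,-0.022,-0.066,-0.03,0,0,0, 0,-0.022,-0.066,-0.038,0,0,0, 0,-0.022,-0.066,-0.038,0,0,0, 0,-0.022,-0.066,-0.038,0,0,0]'
```

```text
t: 37.7
tcp_pos: [0.5834, 0.2119, 0.0403]
ee_rot: [[-0.13, 0.992, 0.003], [0.992, 0.13, -0.0], [-0.001, 0.003, -1.0]]
contact_force: [0.3, 0.5, -1.9]
opening: 0.0483
grip_force: 64.7
```

```bash
python3 -m handwheel '[0,0.001,0.0005,-0.005,0,0,0, 0,0.001,0.0005,-0.009,0,0,0, 0,0.001,0.0005,-0.011,0,0,0, 0,0.001,0.0005,-0.012,0,0,0, 0,0.001,0.0005,-0.013,0,0,0, 0,0.001,0.0005,-0.0135,0,0,0, 0,0.001,0.0005,-0.0135,0,0,0, 0,0.001,0.0005,-0.0135,0,0,0]'
```

```text
t: 38.5
tcp_pos: [0.5845, 0.2114, 0.0276]
ee_rot: [[-0.128, 0.992, 0.004], [0.992, 0.128, -0.0], [-0.0, 0.003, -1.0]]
contact_force: [0.8, -0.5, -2.9]
opening: 0.0483
grip_force: 64.7
```

```bash
python3 -m handwheel '[0,0,0.001,-0.0005,0,0,0, 0,0,0.001,-0.001,0,0,0, 0,0,0.001,-0.0015,0,0,0, 0,0,0.001,-0.002,0,0,0, 0,0,0.001,-0.002,0,0,0, 0,0,0.001,-0.002,0,0,0, 0,0,0.001,-0.002,0,0,0, 0,0,0.001,-0.002,0,0,0]'
```

```text
t: 39.3
tcp_pos: [0.5847, 0.2115, 0.0275]
ee_rot: [[-0.128, 0.992, 0.003], [0.992, 0.128, -0.001], [-0.001, 0.003, -1.0]]
contact_force: [-4.9, -3.2, 11.3]
opening: 0.0484
grip_force: 66.3
```

```bash
python3 -m handwheel '[0.08,0,0,0.001,0,0,0, 0.08,0,0,0.001,0,0,0, 0.08,0,0,0.001,0,0,0, 0.08,0,0,0.03,0,0,0, 0.08,0,0,0.07,0,0,0, 0.08,0,0,0.11,0,0,0, 0.08,0,-0.005,0.15,0,0,0, 0.08,0,-0.005,0.17,0,0,0]'
python3 - <<'E'
from h import *
o,im=look({'tin_yellow_c':.072},'w10.png')
color_rect(im,o,"yellow",.072)
E
```

```text
t: 40.1
tcp_pos: [0.5863, 0.2073, 0.1994]
ee_rot: [[-0.127, 0.992, 0.009], [0.992, 0.127, 0.002], [0.001, 0.009, -1.0]]
contact_force: [1.3, 0.0, -0.6]
opening: 0.0798
grip_force: 0.0
tcp [0.5863 0.2073 0.1994] yaw_y 7.32 t 40.1
tin_yellow_c 0.64 [252. 168.  56. 132.] (array([0.5845, 0.2107]), array([0.0502, 0.1388]), 97.5)
  pin [254.2 169.7] 0.61 [0.585  0.2077 0.054 ]
yellow [ 230  103   49  130 3139] (array([0.5844, 0.2106]), array([0.0492, 0.1386]), 97.3)
```

```bash
python3 -m handwheel '[0.08,0.025,0.02,0,0,0,0.02, 0.08,0.055,0.043,0,0,0,0.05, 0.08,0.09,0.07,0,0,0,0.08, 0.08,0.125,0.098,-0.01,0,0,0.1, 0.08,0.148,0.115,-0.02,0,0,0.1, 0.08,0.153,0.121,-0.03,0,0,0.1, 0.08,0.153,0.121,-0.03,0,0,0.1, 0.08,0.153,0.121,-0.03,0,0,0.1]'
python3 - <<'E'
from h import *
o,im=look({'tin_blue_c':.036},'w11.png')
color_rect(im,o,"blue",.036)
E
```

```text
t: 41.05
tcp_pos: [0.7363, 0.3273, 0.1639]
ee_rot: [[-0.226, 0.974, 0.0], [0.974, 0.226, -0.002], [-0.002, 0.0, -1.0]]
contact_force: [-0.3, -0.7, 1.0]
opening: 0.0799
grip_force: 0.0
tcp [0.7363 0.3273 0.1639] yaw_y 13.06 t 41.05
  pin [260.6 169.7] 0.61 [0.7406 0.3284 0.018 ]
blue [ 235  105   48  127 2500] (array([0.7376, 0.3303]), array([0.0475, 0.1357]), 103.2)
```

```bash
python3 -m handwheel '[0.0854,0.001,0.003,-0.045,0,0,0, 0.0854,0.001,0.003,-0.09,0,0,0, 0.0854,0.001,0.003,-0.135,0,0,0, 0.0854,0.001,0.003,-0.165,0,0,0, 0.0854,0.001,0.003,-0.176,0,0,0, 0,0.001,0.003,-0.176,0,0,0, 0,0.001,0.003,-0.176,0,0,0, 0,0.001,0.003,-0.176,0,0,0]' 60
```

```text
t: 42.0
tcp_pos: [0.7406, 0.3321, -0.0063]
ee_rot: [[-0.227, 0.974, 0.008], [0.974, 0.227, 0.003], [0.001, 0.008, -1.0]]
contact_force: [0.2, 0.7, -1.4]
opening: 0.0481
grip_force: 64.3
```

```bash
python3 -m handwheel '[0,0,0,0,0,0,0, 0,0,0,0,0,0,0, 0,0,0,0,0,0,0, 0,0,0,0.004,0,0,0, 0,0,0,0.012,0,0,0, 0,0,0,0.025,0,0,0, 0,0,0,0.045,0,0,0, 0,0,0,0.065,0,0,0]'
```

```text
t: 42.8
tcp_pos: [0.7386, 0.3314, 0.0562]
ee_rot: [[-0.227, 0.974, 0.004], [0.974, 0.227, 0.0], [-0.001, 0.004, -1.0]]
contact_force: [0.4, 0.4, -2.6]
opening: 0.0483
grip_force: 64.2
```

```bash
python3 -m handwheel '[0,-0.003,-0.002,0.02,0,0,0, 0,-0.012,-0.009,0.04,0,0,-0.01, 0,-0.03,-0.023,0.05,0,0,-0.03, 0,-0.055,-0.043,0.05,0,0,-0.05, 0,-0.085,-0.066,0.05,0,0,-0.07, 0,-0.115,-0.089,0.05,0,0,-0.1, 0,-0.138,-0.107,0.05,0,0,-0.1, 0,-0.15,-0.117,0.05,0,0,-0.1]'
```

```text
t: 43.6
tcp_pos: [0.5865, 0.2122, 0.1061]
ee_rot: [[-0.127, 0.992, 0.003], [0.992, 0.127, -0.0], [-0.001, 0.003, -1.0]]
contact_force: [1.0, -0.3, -2.9]
opening: 0.0483
grip_force: 64.2
```

```bash
python3 -m handwheel '[0,-0.004,-0.003,0,0,0,0, 0,-0.004,-0.003,-0.005,0,0,0, 0,-0.004,-0.003,-0.015,0,0,0, 0,-0.004,-0.003,-0.025,0,0,0, 0,-0.004,-0.003,-0.03,0,0,0, 0,-0.004,-0.003,-0.03,0,0,0, 0,-0.004,-0.003,-0.03,0,0,0, 0,-0.004,-0.003,-0.03,0,0,0]'
```

```text
t: 44.4
tcp_pos: [0.5849, 0.2115, 0.0746]
ee_rot: [[-0.128, 0.992, 0.004], [0.992, 0.128, -0.0], [-0.001, 0.004, -1.0]]
contact_force: [-0.4, -0.1, -3.6]
opening: 0.0483
grip_force: 64.2
```

Well aligned with the target (0.5844, 0.2115). I lower in small steps.

```bash
python3 -m handwheel '[0,-0.0004,0,-0.004,0,0,0, 0,-0.0004,0,-0.007,0,0,0, 0,-0.0004,0,-0.0085,0,0,0, 0,-0.0004,0,-0.0095,0,0,0, 0,-0.0004,0,-0.0095,0,0,0, 0,-0.0004,0,-0.0095,0,0,0, 0,-0.0004,0,-0.0095,0,0,0, 0,-0.0004,0,-0.0095,0,0,0]'
```

```text
t: 45.2
tcp_pos: [0.5842, 0.2114, 0.0653]
ee_rot: [[-0.128, 0.992, 0.004], [0.992, 0.128, -0.0], [-0.0, 0.004, -1.0]]
contact_force: [-1.5, -0.6, 3.5]
opening: 0.0481
grip_force: 64.9
```

```bash
python3 -m handwheel '[0,0,0,-0.0005,0,0,0, 0.08,0,0,-0.0003,0,0,0, 0.08,0,0,0,0,0,0, 0.08,0,0,0,0,0,0, 0.08,0,0,0.03,0,0,0, 0.08,0,0,0.07,0,0,0, 0.08,0,0,0.11,0,0,0, 0.08,0,-0.005,0.13,0,0,0]'
python3 - <<'E'
from h import *
o,im=look({'tin_blue_c':.108},'w12.png')
color_rect(im,o,"blue",.108)
for cam in("side","top"):
    cv2.imwrite(f"pics/e_{cam}.png",ctrl.get_image(cam)[...,::-1])
    for k in("ink","car","brushes"):print(cam,k,[np.round(d["at"],1).tolist() for d in ctrl.pinpoint(k,cam)[:1]])
E
python3 redfit.py e | grep -v '^2'
```

```text
t: 46.0
tcp_pos: [0.5858, 0.2078, 0.1987]
ee_rot: [[-0.129, 0.992, 0.009], [0.992, 0.129, 0.003], [0.001, 0.009, -1.0]]
contact_force: [0.6, 0.2, 0.6]
opening: 0.0797
grip_force: 0.0
tcp [0.5858 0.2078 0.1987] yaw_y 7.43 t 46.0
tin_blue_c 0.77 [255. 176.  54. 142.] (array([0.5846, 0.21  ]), array([0.0509, 0.1412]), 97.5)
  pin [257.4 174.9] 0.73 [0.5873 0.2107 0.09  ]
blue [ 228  104   54  143 3211] (array([0.584 , 0.2106]), array([0.0474, 0.1361]), 97.3)
side ink [[301.0, 202.5]]
side car [[162.7, 142.6]]
side brushes [[326.4, 361.2]]
top ink [[271.2, 153.6]]
top car [[142.0, 227.5]]
top brushes [[383.5, 211.8]]
('side',) [21.4 -0.7  1.6] 0.085
('top',) [18.6 22.2 -1.3] 1.009
('side', 'top') [21.5  0.1  1. ] 1.107
top mask [16.8 35.5 33.8 15.2] home [15.3 33.5 43.  18.8] y-5 [16.7 33.5 43.2 18.8]
side mask [15.  30.8 46.5 57.3] home [14.  27.8 50.  60.7] y-5 [14.8 29.2 50.2 61. ]
```

The stack is rebuilt square, and the car, jar and pot are unmoved. I check red once more with a looser colour mask, including its tilt.

```bash
python3 - <<'E'
import re
s=open("redfit.py").read().split("for k in R0:\n    bb")[0]
s=s.replace("(h[...,0]>170)|(h[...,0]<5)","(h[...,0]>165)|(h[...,0]<10)").replace("h[...,1]>150","h[...,1]>135").replace("h[...,2]>60","h[...,2]>45")
s=s.replace("X=box@","u,w=np.cos(p[3]),np.sin(p[3]);X=(box+[-.025,0,0])@np.array([[u,0,w],[0,1,0],[-w,0,u]]).T+[.025,0,0];X=X@")
s=s.replace("[.025,-.005,0]","[.025,-.002,0,0.01]").replace("[.03,-.005,0]","[.03,-.002,0,.01]").replace("[.025,.005,0]","[.025,.005,0,.01]").replace("[.025,-.005,.04]]","[.025,-.002,.04,.01],[.025,-.002,0,.08]]").replace("57.3]","57.3,57.3]")
open("redfit2.py","w").write(s+"""
for k in R0:
    bb=lambda m:np.array(cv2.boundingRect(m))/S
    print(k,bb(M[k]).round(1),*[(n,bb(render(k,p,M[k].shape)).round(1)) for n,p in(("home",[.025,0,0,0]),("up3",[.028,0,0,0]))])
    for d in ([.025,0,0,0],[.028,0,0,0],[.025,0,0,.05],[.025,-.003,0,0]):print(d,round((render(k,d,M[k].shape)!=M[k]).sum()/M[k].sum(),3))
""")
E
python3 redfit2.py c
```

```text
('side',) [22.1 -1.5  0.6 -1. ] 0.023
('top',) [21.   0.3  0.2 10.2] 0.032
('side', 'top') [21.8 -1.   0.7  0. ] 0.083
top [16.2 34.7 41.3 17.8] ('home', array([15.3, 33.5, 43. , 18.8])) ('up3', array([15.3, 32.7, 43.2, 19. ]))
[0.025, 0, 0, 0] 0.107
[0.028, 0, 0, 0] 0.194
[0.025, 0, 0, 0.05] 0.112
[0.025, -0.003, 0, 0] 0.115
side [14.3 30.3 48.  58.7] ('home', array([14. , 27.8, 50. , 60.7])) ('up3', array([14.8, 27. , 50. , 60.7]))
[0.025, 0, 0, 0] 0.126
[0.028, 0, 0, 0] 0.233
[0.025, 0, 0, 0.05] 0.157
[0.025, -0.003, 0, 0] 0.122
```

Red is flat and against the stops (tilt 0°, yaw 0.7°, about 1 mm off midway). The robot is clear of everything, so I hand in.

```bash
python3 -c "
from workcell import ctrl;print(ctrl.sign_off())"
```

```text
the job is handed in; nothing more can be done
None
```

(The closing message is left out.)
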